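# Fetch the hemmed-in standard from the reagent caddy and set it in the block heater

## Task

The small orange-capped jar stands between taller bottles in the blue-grey caddy, where fingers cannot get at it: first set the two bottles on either side of it upright on the metal tray, then lift the jar out and seat it fully in the large well of the block heater, and finally put each bottle back upright in the very compartment it came from, so that every bottle ends where it began. Set everything down gently without dropping or tipping it, and leave the tall purple-capped tube and the small beaker where they stand.

Things in the scene. Friction and masses are not known exactly. Their poses are not given: they have to be found in the camera images.
- jar_center (a point): Sealed jar, 53 high, orange screw cap 41 in diameter on its upper 15, body 38 in diameter. This point is its centre, half-way up (26.5 above its underside). It starts upright in one of the two middle compartments of the caddy, below the level of the bottles, its cap top 2 below the caddy's rim. z up.
- white_bottle_center (a point): White bottle with white cap, 100 high: straight body 49.6 in diameter up to 82, narrower cap (32) above. This point is on its axis, 50 above its underside; z up. Starts upright in one of the caddy's compartments; only what is more than 55 above its underside stands clear of the caddy's walls.
- amber_bottle_center (a point): Dark brown bottle with black cap, 101 high: straight body 49.6 in diameter up to 82, narrower cap (32) above. This point is on its axis, 50 above its underside; z up. Starts upright in one of the caddy's compartments; only what is more than 55 above its underside stands clear of the caddy's walls.
- yellow_bottle_center (a point): Grey-blue bottle with yellow cap, 101 high: straight body 49.6 in diameter up to 82, narrower cap (32) above. This point is on its axis, 50 above its underside; z up. Starts upright in one of the caddy's compartments; only what is more than 55 above its underside stands clear of the caddy's walls.
- caddy: Fixed blue-grey caddy, 247 (its y) x 76 (x) x 60 high; origin: centre of underside, z up. A row of 4 compartments along y at y = -85.5, -28.5, 28.5, 85.5, x = 0; inside 60 wide, floor 5 up, rim flares out 6. Between them only fins, tops 20 up, 10 in from each long wall. Bottles can be gripped along x, above the walls; the jar only along y, once both sides are clear.
- tray_middle (a point): Shallow metal tray, fixed to the table, 142 (its x) by 204 (its y), rim 14 high. This point is the middle of its inner floor, 2 above the table. Room for bottles side by side along its y axis. z up. Tray and heater stand on the robot's right, either one nearer; beyond them, at the right edge, stands a fixed white bottle 189 high and 81 across.
- well (a point): Mouth centre of the large round well in the metal block on top of the pale block heater (fixed to the table): well 50 in diameter, 18 deep, its mouth 70 above the table; z up. The case is about 185 (its x) by 140 (its y), with panel and knob on its -x side; the four small holes are on the +x side of the well.
- purple_tube_center (a point): Bystander: tall loose tube with purple cap, 34 in diameter, 156 high, standing behind the full wire rack of teal-capped tubes (fixed, 105 high). This point is its centre, half-way up.
- beaker_center (a point): Bystander: small clear loose beaker, 76 across, 85 high, standing behind the full wire rack. This point is its centre, half-way up.
There are look-alikes about, which are no part of the job. What is shaped like the part that bears white_bottle_center but green is not meant. What is shaped like the part that bears yellow_bottle_center but green or pink is not meant.

How it is judged:
By the outcome, as a careful person would: the job done as asked, in the order asked, and still so for the second after the job is handed in, with the robot touching nothing.
It also fails if it takes over 131 s, if anything falls off the work surface, if the arm or the gripper's body presses on something with over 40 N, if the wrist force passes 120 N, or if a joint passes its speed limit or range.

## Robot

A 6-joint arm with a two-finger parallel gripper is mounted at the origin on a cart in front of the work surface, level with it; the furniture and walls round the work are solid. World frame = base frame: x ahead of the robot, y to its left, z up, the work surface at z = 0. Lengths are in m, angles in degrees, forces in N, time in s.
With the tool pointing down it reaches from about 0.375 to 0.9 m from the base axis. Payload 3.1 kg.
Tool frame: the origin (TCP) lies on the front face of the gripper's body, between the roots of the fingers; the fingertips stand 70 mm ahead of it and the grasp point (between the pads) lies 51 mm ahead of it (bot.tip_extent is the distance from the TCP to the fingertips, in m); z points along the fingers, x is the direction in which the jaws open and shut, and the axes are right-handed (so a half turn about z gives the same grasp; the last joint's range is limited). The gripper opens to 87 mm and grips with 3 to 60 N. Pads are 19 mm wide; open, the fingers measure 117 mm over their backs; the gripper's body (75 mm by 190 mm) begins 51 mm behind the grasp point.
Start: joints at [61.851, 30.224, 82.088, -0, 67.689, -10.227], TCP at [0.192, 0.595, 0.292] pointing down, gripper open.
Joint ranges: [-176.69, 176.69], [-43.24, 126.21], [12.49, 139.97], [-82, 262], [0, 151.66], [-163.58, 163.58]. Speed limits (degrees/s): [159.86, 159.86, 180, 180, 180, 180].

## Interface

Orientations are given as a 3x3 rotation matrix whose columns are the frame's x, y, z axes.
In Python, from rig import bot, viewer, ticket gives the robot as it stands. The module is installed in compiled form; this text tells all that it offers.
- The arm moves only by the tool arm_command, never from a script. Its argument "targets" is a list of rows, each an object with "rot": the turn, a rotation vector about the tool's x, y, z in degrees, a list of three; "offset": the shift along the tool's x, y, z in cm, a list of three; "gripper": the closure, from 0 (fully open) to 1 (shut). A call has 1 to 8 rows; each row is the pose to reach, as a shift and turn from the pose commanded when the call began, along the tool's axes at that moment; what a row does not reach only later rows make up. A row lasts 1/10 s, in which the tool goes at most 50 mm and 8.59 degrees, less where a joint would pass 70% of its speed; a pose out of reach is approached as far as the arm can. A call with a gripper value outside its range is refused whole. The fingers move at their own pace and stop on an object; the grip force is fixed at half the most. Time passes only in rows, so rows that repeat a pose let the fingers close. It gives the time, the measured TCP pose, the force and the opening at its end, in the units of the state.
- bot.read_state(): the state, without advancing time (a new reading comes with each control period).
- viewer.capture(name): name is "side" or "top" or "wrist"; returns a dict with "frame" (384x512x3 uint8, red, green, blue), "fx", "fy", "cx", "cy" (pixels), "view" (4x4, takes a point from world to camera coordinates). Camera axes: x right, y down, z forward; pixel columns grow to the right and rows downward; lengths in m; the calibration is good to about 2 mm. A picture is of the moment at which its call begins. There is no depth.
- ticket.hand_in(): hands the job in, once; it reports no verdict.
The state is a dict: "time_s": time; "joint_positions": joint angles; "qvel": joint speeds; "tau": joint torques, N m; "position": TCP position; "tcp_rot": TCP orientation; "force": force on the tool from outside, world axes, zero at the start; "moment": the same for the moment, N m; "opening": opening from 0.0 (shut) to 1.0 (fully open).
Only numpy, scipy, OpenCV 4.12 (cv2) and the standard library are available. Lean on these libraries where they do the work, as an engineer would, in place of code of your own. Each camera call takes 0.05 s, during which the arm holds its last target. There are 200 camera calls.

## Working session

There is one attempt and no reset: what is moved stays moved. The work goes in short steps, Python scripts to look and compute and a tool call to move; the robot and the scene stay as the last step left them, time stands still between calls to the robot, and variables do not carry over. Pictures are saved under pics/ and viewed, about 12 in all and at most 16, crops included, and the job is handed in when it is done.

Besides the shell and the picture viewer there is one more tool, called after "Call:" as name([rows], argument=value, ...), one row to a line, values as JSON. arm_command: Moves the arm, as the interface text tells. Its arguments: {"type":"object","properties":{"targets":{"type":"array"}},"required":["targets"]}

```bash
mkdir -p pics
python3 - <<'E'
from rig import bot, viewer
import cv2,json,numpy as np
s=bot.read_state();print(s['time_s'],s['position'],s['tcp_rot'],s['opening'],bot.tip_extent)
for n in("side","top"):
    c=viewer.capture(n);cv2.imwrite(f"pics/{n}0.png",cv2.resize(c['frame'][:,:,::-1],(800,600),interpolation=cv2.INTER_CUBIC))
    print(n,c['fx'],c['fy'],c['cx'],c['cy'],np.round(c['view'],4).tolist())
E
```

```text
0.0 [0.19202609 0.59417116 0.29126586] [[ 3.07741135e-01  9.51469594e-01 -1.00263206e-03]
 [ 9.51467766e-01 -3.07742547e-01 -1.90147933e-03]
 [-2.11775231e-03 -3.68808674e-04 -9.99997690e-01]] 0.9984397250530292 0.0697
side 429.1159956718108 429.1159956718108 265.1354973387888 190.97463078591804 [[-0.9769, -0.2137, 0.0029, 0.548], [-0.1025, 0.4567, -0.8837, 0.1054], [0.1875, -0.8635, -0.4681, 1.0129], [0.0, 0.0, 0.0, 1.0]]
top 490.65053059128866 490.65053059128866 261.5593245297838 193.04427034022493 [[-0.0473, -0.9989, 0.0017, 0.0868], [-0.9761, 0.0458, -0.2122, 0.5464], [0.2119, -0.0117, -0.9772, 1.3912], [0.0, 0.0, 0.0, 1.0]]
```

View pics/top0.png

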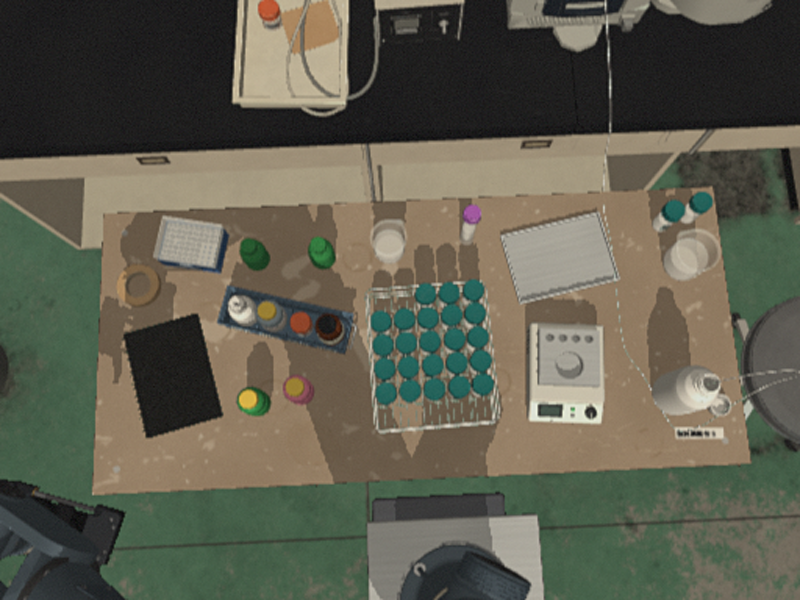

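View pics/side0.png

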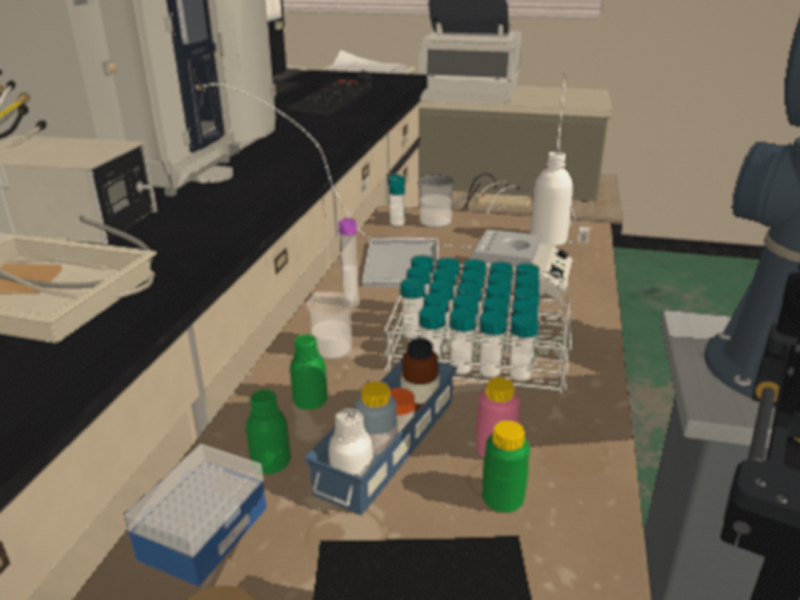

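```bash
cat > h.py <<'E'
import numpy as np, cv2
from scipy.spatial.transform import Rotation as R
from rig import bot, viewer
def proj(c,P):
    P=np.atleast_2d(P); q=P@c['view'][:3,:3].T+c['view'][:3,3]
    return np.c_[c['fx']*q[:,0]/q[:,2]+c['cx'],c['fy']*q[:,1]/q[:,2]+c['cy']]
def unproj(c,uv,z):
    V=np.asarray(c['view']);d=V[:3,:3].T@np.array([(uv[0]-c['cx'])/c['fx'],(uv[1]-c['cy'])/c['fy'],1])
    o=-V[:3,:3].T@V[:3,3];return o+d*(z-o[2])/d[2]
def circ(p,r,z,n=40):
    a=np.linspace(0,2*np.pi,n);return np.c_[p[0]+r*np.cos(a),p[1]+r*np.sin(a),0*a+z]
def draw(img,c,P,x0,y0,k,col):
    p=((proj(c,P)-[x0,y0]+.5)*k).astype(int);cv2.polylines(img,[p.reshape(-1,1,2)],False,col,1)
def rect(p,yaw,hx,hy,z):
    cc,s=np.cos(yaw),np.sin(yaw);L=np.array([[-hx,-hy],[hx,-hy],[hx,hy],[-hx,hy],[-hx,-hy]])
    return np.c_[p[0]+L[:,0]*cc-L[:,1]*s,p[1]+L[:,0]*s+L[:,1]*cc,np.full(5,z)]
def crop(c,x0,y0,x1,y1,k):
    return cv2.resize(c['frame'][y0:y1,x0:x1,::-1],None,fx=k,fy=k,interpolation=cv2.INTER_CUBIC)
def go(x,y,z,yaw):
    """offset cm / rot deg in tool axes to reach TCP x,y,z, tool down, tool x axis along world yaw (deg, mod 180)"""
    s=bot.read_state();T=np.array(s['tcp_rot']);best=None
    for k in(0,180):
        a=np.radians(yaw+k);X=np.array([np.cos(a),np.sin(a),0]);Z=np.array([0,0,-1.])
        r=R.from_matrix(T.T@np.c_[X,np.cross(Z,X),Z]).as_rotvec(degrees=True)
        if best is None or np.linalg.norm(r)<np.linalg.norm(best):best=r
    print('t',round(s['time_s'],2),'pos',np.round(s['position'],4),'q',np.round(s['joint_positions'],0),'open',round(s['opening'],3),'F',np.round(s['force'],1))
    print('offset',np.round(T.T@(np.array([x,y,z])-s['position'])*100,2),'rot',np.round(best,1))
E
cat > m.py <<'E'
from h import *
t=viewer.capture('top');S=1.5625
caps={'white':((239,301),.105),'yellow':((269,311),.106),'jar':((301,322),.058),'amber':((329,325),.106)}
for n,(p,z) in caps.items():
    print(n,np.round(unproj(t,np.array(p)/S,z),4))
hsv=cv2.cvtColor(t['frame'],cv2.COLOR_RGB2HSV)
for n,lo,hi,z,(x,y) in(('yellow',(20,140,120),(32,255,255),.106,(269,311)),('jar',(0,150,120),(14,255,255),.058,(301,322)),('purple',(135,100,80),(160,255,255),.15,(471,214))):
    m=cv2.inRange(hsv,lo,hi);x0,y0=int(x/S)-14,int(y/S)-14;ys,xs=np.nonzero(m[y0:y0+28,x0:x0+28]);
    if len(xs):print('seg',n,len(xs),np.round(unproj(t,(xs.mean()+x0,ys.mean()+y0),z),4))
tr=np.array([unproj(t,np.array(p)/S,.014) for p in((501,236),(600,212),(619,279),(523,302))]);print('tray',np.round(tr,3).tolist(),tr.mean(0))
print('well',unproj(t,np.array((569,363))/S,.07))
for n,p,z in(('beaker',(390,228),.085),('rackUL',(368,293),.1),('rackUR',(486,280),.1),('rackLL',(378,432),0.02),('tall',(707,380),.189),('pink',(299,382),.1),('green',(252,393),.1)):print(n,np.round(unproj(t,np.array(p)/S,z),3))
E
python3 m.py
```

```text
white [0.5555 0.3714 0.105 ]
yellow [0.5341 0.3166 0.106 ]
jar [0.5203 0.2651 0.058 ]
amber [0.503  0.2081 0.106 ]
seg yellow 93 [0.5363 0.3222 0.106 ]
seg jar 126 [0.5214 0.2683 0.058 ]
seg purple 89 [ 0.6893 -0.0584  0.15  ]
tray [[0.684, -0.129, 0.014], [0.725, -0.331, 0.014], [0.586, -0.354, 0.014], [0.548, -0.162, 0.014]] [ 0.63580507 -0.24419494  0.014     ]
well [ 0.41782428 -0.22879642  0.07      ]
beaker [0.688 0.09  0.085]
rackUL [0.561 0.135 0.1  ]
rackUR [ 0.575 -0.083  0.1  ]
rackLL [0.311 0.13  0.02 ]
tall [ 0.363 -0.432  0.189]
pink [0.403 0.265 0.1  ]
green [0.387 0.349 0.1  ]
```

```bash
cat > ov.py <<'E'
from h import *
t=viewer.capture('top')
C=np.array([.529,.291]);u=np.array([.306,.952])
a=crop(t,135,175,235,235,5);A=(135,175,5)
draw(a,t,rect(C,np.radians(-17.8),.038,.1235,.06),*A,(255,255,0))
for k,z,r in((.0855,.105,.016),(.0285,.106,.016),(-.0285,.058,.0205),(-.0855,.106,.016)):draw(a,t,circ(C+k*u,r,z),*A,(0,255,0))
b=crop(t,315,130,415,280,3);B=(315,130,3)
draw(b,t,rect((.636,-.244),np.radians(11.4),.071,.102,.014),*B,(255,255,0))
draw(b,t,circ((.418,-.229),.025,.07),*B,(0,0,255))
cv=np.zeros((450,800,3),np.uint8);cv[:300,:500]=a;cv[:,500:]=b
cv2.imwrite('pics/ov.png',cv)
E
python3 ov.py; python3 -c "
from h import *
go(.512,.2096,.22,-17.8)"
```

```text
t 0.2 pos [0.1921 0.5944 0.2916] q [ 62.  30.  82.  -0.  68. -10.] open 0.995 F [-0.9  0.3 -0.9]
offset [-26.76  42.28   7.19] rot [ 0.1  0.1 89.9]
```

View pics/ov.png

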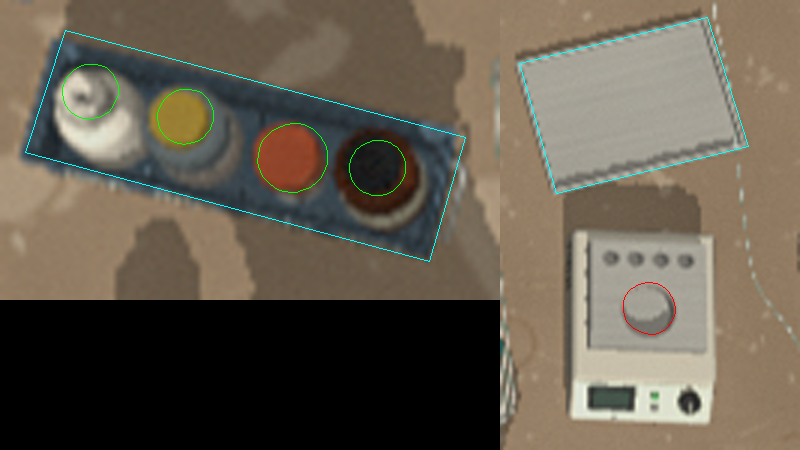

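Candidates in the top view (800 px): the green bottles (254,253), (321,250) and (252,400), the pink bottle (299,388) and the tall white bottle (700,385) are all look-alikes. The caddy row is white (240,307), yellow (269,313), jar (301,322) and amber (329,327). So the jar's neighbours are yellow and amber, and the overlay fits to within about 3 mm.

Call:
arm_command([
  {"offset": [-26.8, 42.3, 0], "rot": [0, 0, 90], "gripper": 0},
  {"offset": [-26.8, 42.3, 0], "rot": [0, 0, 90], "gripper": 0},
  {"offset": [-26.8, 42.3, 0], "rot": [0, 0, 90], "gripper": 0},
  {"offset": [-26.8, 42.3, 0], "rot": [0, 0, 90], "gripper": 0},
  {"offset": [-26.8, 42.3, 0], "rot": [0, 0, 90], "gripper": 0},
  {"offset": [-26.8, 42.3, 0], "rot": [0, 0, 90], "gripper": 0},
  {"offset": [-26.8, 42.3, 0], "rot": [0, 0, 90], "gripper": 0},
  {"offset": [-26.8, 42.3, 0], "rot": [0, 0, 90], "gripper": 0},
])

```text
time_s: 1.0
position: [0.4488, 0.2853, 0.2923]
tcp_rot: [[0.999, 0.052, 0.0], [0.052, -0.999, 0.0], [0.0, -0.0, -1.0]]
force: [1.0, 0.8, 0.2]
opening: 1.002
```

```bash
python3 -c "
from h import *
go(.502,.21,.292,-17.8)"
```

```text
t 1.0 pos [0.4488 0.2853 0.2923] q [20. 23. 95.  0. 61. 17.] open 1.002 F [1.  0.8 0.2]
offset [4.92 7.79 0.03] rot [-0.  -0.  20.8]
```

Call:
arm_command([
  {"offset": [4.9, 7.8, 0], "rot": [0, 0, 20.8], "gripper": 0},
  {"offset": [4.9, 7.8, 0], "rot": [0, 0, 20.8], "gripper": 0},
  {"offset": [4.9, 7.8, 0], "rot": [0, 0, 20.8], "gripper": 0},
  {"offset": [4.9, 7.8, 0], "rot": [0, 0, 20.8], "gripper": 0},
])

```text
time_s: 1.4
position: [0.5021, 0.2106, 0.292]
tcp_rot: [[0.953, -0.303, -0.001], [-0.303, -0.953, 0.0], [-0.001, 0.0, -1.0]]
force: [0.7, 0.2, -0.9]
opening: 0.997
```

```bash
cat > w.py <<'E'
from h import *
import sys
w=viewer.capture('wrist');C=np.array([.5275,.2925]);u=np.array([.306,.952])
a=crop(w,0,0,512,384,1.5)
draw(a,w,rect(C,np.radians(-17.8),.038,.1235,.06),0,0,1.5,(255,255,0))
for k,z,r in((.0855,.105,.016),(.0285,.106,.016),(-.0285,.058,.0205),(-.0855,.106,.016)):draw(a,w,circ(C+k*u,r,z),0,0,1.5,(0,255,0))
cv2.imwrite(sys.argv[1],a)
np.save('w.npy',dict(view=np.array(w['view']),**{k:w[k] for k in('fx','fy','cx','cy')}),allow_pickle=True)
go(.501,.211,.292,-17.8)
E
python3 w.py pics/w1.png
```

```text
t 1.45 pos [0.5013 0.2114 0.292 ] q [11. 24. 94.  0. 62. 29.] open 1.002 F [ 0.3  0.2 -0.6]
offset [-0.01  0.05 -0.  ] rot [0.  0.1 0.3]
```

View pics/w1.png

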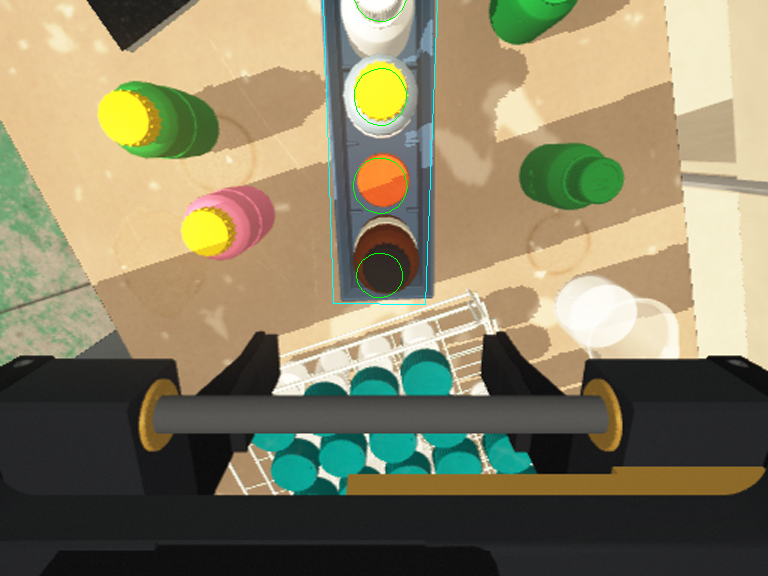

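```bash
python3 -c "
from h import *
w=np.load('w.npy',allow_pickle=True).item()
for n,p,z in(('white',(378,5),.105),('yellow',(381,92),.106),('jar',(381.5,183),.058),('amber',(383,269),.106)):print(n,unproj(w,np.array(p)/1.5,z))
p=unproj(w,np.array((383,269))/1.5,.106)
go(p[0],p[1],.134,-17.8)"
```

```text
white [0.55014656 0.36656877 0.105     ]
yellow [0.53782265 0.32189636 0.106     ]
jar [0.5208476  0.26666413 0.058     ]
amber [0.50526161 0.21447389 0.106     ]
t 1.45 pos [0.5013 0.2114 0.292 ] q [11. 24. 94.  0. 62. 29.] open 1.002 F [ 0.3  0.2 -0.6]
offset [ 0.3  -0.41 15.8 ] rot [0.  0.1 0.3]
```

Call:
arm_command([
  {"offset": [0.2, -0.3, 4.5], "rot": [0, 0, 0], "gripper": 0},
  {"offset": [0.2, -0.3, 8.5], "rot": [0, 0, 0], "gripper": 0},
  {"offset": [0.2, -0.3, 12], "rot": [0, 0, 0], "gripper": 0},
  {"offset": [0.2, -0.3, 14.5], "rot": [0, 0, 0], "gripper": 0},
  {"offset": [0.2, -0.3, 15.7], "rot": [0, 0, 0], "gripper": 0},
  {"offset": [0.2, -0.3, 15.7], "rot": [0, 0, 0], "gripper": 0},
  {"offset": [0.2, -0.3, 15.7], "rot": [0, 0, 0], "gripper": 0},
])

```text
time_s: 2.15
position: [0.5045, 0.2149, 0.136]
tcp_rot: [[0.954, -0.299, 0.001], [-0.299, -0.954, 0.0], [0.001, -0.001, -1.0]]
force: [1.1, -1.0, -0.0]
opening: 1.0
```

```bash
cat > snap.py <<'E'
from h import *
import sys
w=viewer.capture(sys.argv[1]);cv2.imwrite(sys.argv[2],crop(w,0,0,512,384,1.5))
go(*map(float,sys.argv[3:7]))
E
python3 snap.py wrist pics/w2.png .504 .2135 .134 -17.8
```

```text
t 2.2 pos [0.5048 0.2148 0.1365] q [ 11.  38. 100.   0.  42.  29.] open 1.001 F [-0.6 -0.   0.9]
offset [-0.04  0.15  0.25] rot [-0.1 -0.1  0.4]
```

View pics/w2.png

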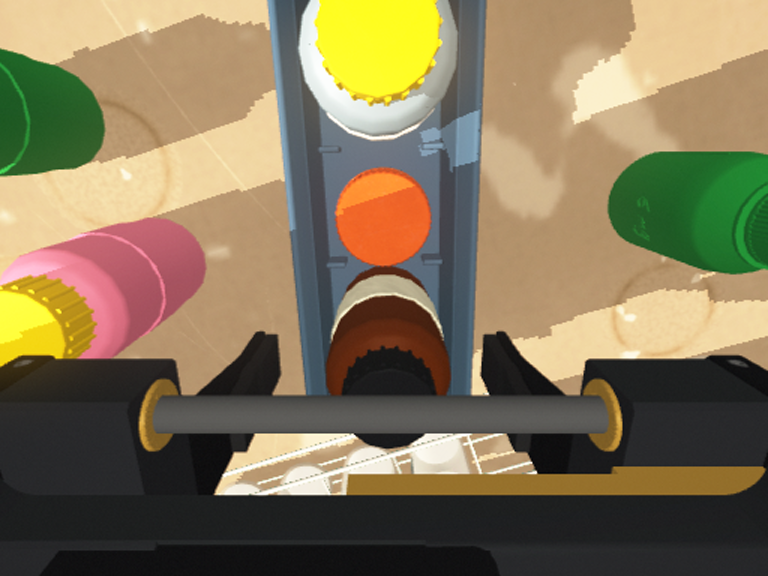

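Amber cap at (392,395) is about 2 mm right of the finger midpoint (381). The rim stands between the fingers with room. I'll shift slightly, then grip.

Call:
arm_command([
  {"offset": [0.2, 0, 0.15], "rot": [0, 0, 0], "gripper": 0},
  {"offset": [0.2, 0, 0.15], "rot": [0, 0, 0], "gripper": 0.3},
  {"offset": [0.2, 0, 0.15], "rot": [0, 0, 0], "gripper": 1},
  {"offset": [0.2, 0, 0.15], "rot": [0, 0, 0], "gripper": 1},
  {"offset": [0.2, 0, 0.15], "rot": [0, 0, 0], "gripper": 1},
  {"offset": [0.2, 0, 0.15], "rot": [0, 0, 0], "gripper": 1},
  {"offset": [0.2, 0, 0.15], "rot": [0, 0, 0], "gripper": 1},
  {"offset": [0.2, 0, 0.15], "rot": [0, 0, 0], "gripper": 1},
])

```text
time_s: 3.0
position: [0.5062, 0.2136, 0.1338]
tcp_rot: [[0.954, -0.3, 0.0], [-0.3, -0.954, 0.0], [0.0, -0.0, -1.0]]
force: [0.3, 0.1, 0.3]
opening: 0.559
```

```bash
python3 -c "
from h import *
go(.65,-.294,.32,-17.8)"
```

```text
t 3.0 pos [0.5062 0.2136 0.1338] q [ 11.  38. 100.  -0.  42.  29.] open 0.559 F [0.3 0.1 0.3]
offset [ 28.97  44.1  -18.62] rot [-0.  -0.   0.3]
```

Call:
arm_command([
  {"offset": [0, 0, -0.8], "rot": [0, 0, 0], "gripper": 1},
  {"offset": [0, 0, -2.5], "rot": [0, 0, 0], "gripper": 1},
  {"offset": [0, 0, -5], "rot": [0, 0, 0], "gripper": 1},
  {"offset": [0, 0, -8.5], "rot": [0, 0, 0], "gripper": 1},
  {"offset": [0, 0, -12.5], "rot": [0, 0, 0], "gripper": 1},
  {"offset": [0, 0, -16], "rot": [0, 0, 0], "gripper": 1},
  {"offset": [0, 0, -18.6], "rot": [0, 0, 0], "gripper": 1},
  {"offset": [0, 0, -18.6], "rot": [0, 0, 0], "gripper": 1},
])

```text
time_s: 3.8
position: [0.5077, 0.2141, 0.3242]
tcp_rot: [[0.954, -0.3, 0.009], [-0.3, -0.954, 0.002], [0.008, -0.005, -1.0]]
force: [0.7, -0.3, -1.5]
opening: 0.559
```

```bash
python3 -c "
from h import *
go(.646,-.293,.32,-17.8)"
```

```text
t 3.8 pos [0.5077 0.2141 0.3242] q [11. 22. 91.  0. 66. 29.] open 0.559 F [ 0.7 -0.3 -1.5]
offset [28.41 44.23  0.45] rot [-0.3 -0.5  0.3]
```

Call:
arm_command([
  {"offset": [1, 1.5, 0], "rot": [0, 0, 0], "gripper": 1},
  {"offset": [3, 4.6, 0], "rot": [0, 0, 0], "gripper": 1},
  {"offset": [5.5, 8.5, 0], "rot": [0, 0, 0], "gripper": 1},
  {"offset": [8, 12.4, 0], "rot": [0, 0, 0], "gripper": 1},
  {"offset": [10.5, 16.3, 0], "rot": [0, 0, 0], "gripper": 1},
  {"offset": [13, 20.2, 0], "rot": [0, 0, 0], "gripper": 1},
  {"offset": [15.5, 24.1, 0], "rot": [0, 0, 0], "gripper": 1},
  {"offset": [18, 28, 0], "rot": [0, 0, 0], "gripper": 1},
])

```text
time_s: 4.6
position: [0.5929, -0.1091, 0.318]
tcp_rot: [[0.954, -0.301, -0.003], [-0.301, -0.954, 0.001], [-0.003, -0.0, -1.0]]
force: [0.5, -0.1, -1.2]
opening: 0.562
```

Call:
arm_command([
  {"offset": [2.5, 3.9, 0], "rot": [0, 0, 0], "gripper": 1},
  {"offset": [5, 7.8, 0], "rot": [0, 0, 0], "gripper": 1},
  {"offset": [7.5, 11.7, 0], "rot": [0, 0, 0], "gripper": 1},
  {"offset": [9.3, 14.6, 0], "rot": [0, 0, 0], "gripper": 1},
  {"offset": [10.4, 16.2, 0], "rot": [0, 0, 0], "gripper": 1},
  {"offset": [10.4, 16.2, 0], "rot": [0, 0, 0], "gripper": 1},
  {"offset": [10.4, 16.2, 0], "rot": [0, 0, 0], "gripper": 1},
])

```text
time_s: 5.3
position: [0.6433, -0.2926, 0.3178]
tcp_rot: [[0.954, -0.301, -0.003], [-0.301, -0.954, 0.003], [-0.004, -0.002, -1.0]]
force: [0.8, -0.2, -0.7]
opening: 0.558
```

```bash
python3 snap.py wrist pics/w3.png .646 -.293 .131 -17.8
```

```text
t 5.35 pos [ 0.6434 -0.2918  0.3183] q [-33.  36.  67.   0.  77. -16.] open 0.56 F [ 1.3  0.5 -1. ]
offset [ 0.34  0.07 18.73] rot [-0.1  0.2  0.3]
```

View pics/w3.png

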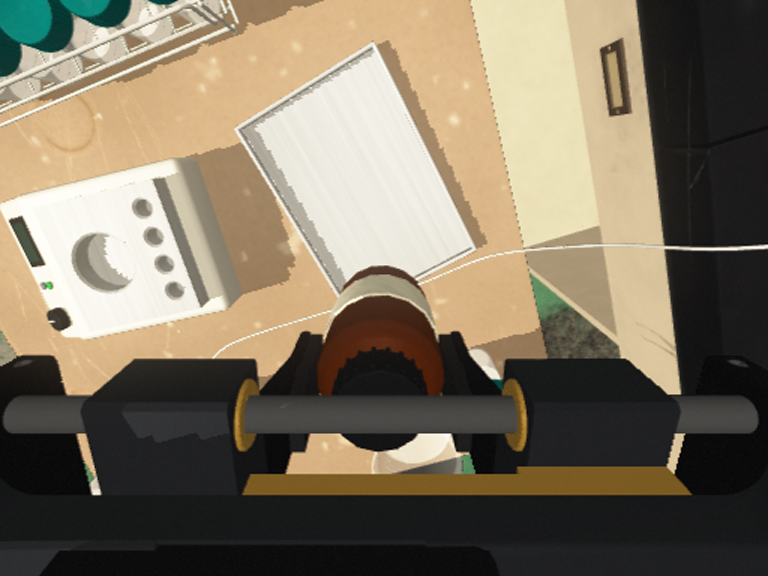

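```bash
python3 -c "
from h import *
c=viewer.capture('wrist')
P=[unproj(c,np.array(p)/1.5,.014) for p in((237,128),(374,43),(474,247))]
print(np.round(P,4),(P[0]+P[2])/2,np.linalg.norm(P[0]-P[1]),np.linalg.norm(P[2]-P[1]))
print('well',unproj(c,np.array((104,261))/1.5,.07))
print(c['fx'],c['cx'],c['cy'])
"
```

```text
[[ 0.5513 -0.1558  0.014 ]
 [ 0.6883 -0.1283  0.014 ]
 [ 0.7275 -0.3245  0.014 ]] [ 0.63939519 -0.24014532  0.014     ] 0.13973188658973976 0.20007986802566077
well [ 0.41885151 -0.22731199  0.07      ]
279.269984035618 253.25825435811163 188.55980344725097
```

Call:
arm_command([
  {"offset": [0.2, 0, 2], "rot": [0, 0, 0], "gripper": 1},
  {"offset": [0.3, 0, 5.5], "rot": [0, 0, 0], "gripper": 1},
  {"offset": [0.3, 0, 9], "rot": [0, 0, 0], "gripper": 1},
  {"offset": [0.3, 0, 12.5], "rot": [0, 0, 0], "gripper": 1},
  {"offset": [0.3, 0, 15.2], "rot": [0, 0, 0], "gripper": 1},
  {"offset": [0.3, 0, 16.8], "rot": [0, 0, 0], "gripper": 1},
  {"offset": [0.3, 0, 17.6], "rot": [0, 0, 0], "gripper": 1},
  {"offset": [0.3, 0, 17.9], "rot": [0, 0, 0], "gripper": 1},
])

```text
time_s: 6.2
position: [0.6473, -0.2935, 0.1407]
tcp_rot: [[0.954, -0.3, -0.0], [-0.3, -0.954, 0.0], [-0.0, -0.0, -1.0]]
force: [-0.9, -0.2, -0.7]
opening: 0.564
```

Call:
arm_command([
  {"offset": [0, 0, 0.2], "rot": [0, 0, 0], "gripper": 1},
  {"offset": [0, 0, 0.4], "rot": [0, 0, 0], "gripper": 1},
  {"offset": [0, 0, 0.5], "rot": [0, 0, 0], "gripper": 1},
])

```text
time_s: 6.5
position: [0.6475, -0.2945, 0.1369]
tcp_rot: [[0.954, -0.3, 0.002], [-0.3, -0.954, -0.001], [0.002, 0.001, -1.0]]
force: [-0.0, 0.0, -0.3]
opening: 0.564
```

```bash
python3 -c "
from h import *
go(.647,-.291,.1308,-17.8)"
```

```text
t 6.5 pos [ 0.6475 -0.2945  0.1369] q [-33.  47.  75.  -0.  58. -16.] open 0.564 F [-0.   0.  -0.3]
offset [-0.16 -0.32  0.61] rot [ 0.  -0.1  0.3]
```

Call:
arm_command([
  {"offset": [0, -0.2, 0.1], "rot": [0, 0, 0], "gripper": 1},
  {"offset": [0, -0.2, 0.2], "rot": [0, 0, 0], "gripper": 1},
  {"offset": [0, -0.2, 0.3], "rot": [0, 0, 0], "gripper": 1},
  {"offset": [0, -0.2, 0.3], "rot": [0, 0, 0], "gripper": 1},
])

```text
time_s: 6.9
position: [0.6476, -0.2923, 0.1326]
tcp_rot: [[0.954, -0.3, -0.0], [-0.3, -0.954, 0.0], [-0.0, -0.0, -1.0]]
force: [0.5, -0.1, -1.0]
opening: 0.565
```

```bash
python3 -c "
from h import *
go(.647,-.291,.1308,-17.8)"
```

```text
t 6.9 pos [ 0.6476 -0.2923  0.1326] q [-33.  47.  75.  -0.  58. -16.] open 0.565 F [ 0.5 -0.1 -1. ]
offset [-0.09 -0.1   0.18] rot [-0.   0.   0.3]
```

Call:
arm_command([
  {"offset": [0, 0, 0.1], "rot": [0, 0, 0], "gripper": 1},
  {"offset": [0, 0, 0.15], "rot": [0, 0, 0], "gripper": 1},
  {"offset": [0, 0, 0.2], "rot": [0, 0, 0], "gripper": 1},
  {"offset": [0, 0, 0.2], "rot": [0, 0, 0], "gripper": 1},
])

```text
time_s: 7.3
position: [0.6477, -0.2923, 0.1308]
tcp_rot: [[0.954, -0.3, -0.0], [-0.3, -0.954, -0.0], [-0.0, 0.0, -1.0]]
force: [0.3, -0.6, -0.4]
opening: 0.562
```

```bash
python3 -c "
from h import *
go(.647,-.291,.1308,-17.8)"
```

```text
t 7.3 pos [ 0.6477 -0.2923  0.1308] q [-33.  47.  75.  -0.  58. -16.] open 0.562 F [ 0.3 -0.6 -0.4]
offset [-0.1 -0.1  0. ] rot [0.  0.  0.3]
```

Call:
arm_command([
  {"offset": [0, 0, 0.1], "rot": [0, 0, 0], "gripper": 1},
  {"offset": [0, 0, 0.1], "rot": [0, 0, 0], "gripper": 1},
])

```text
time_s: 7.5
position: [0.6477, -0.2923, 0.1307]
tcp_rot: [[0.954, -0.3, 0.0], [-0.3, -0.954, -0.0], [0.0, 0.0, -1.0]]
force: [-1.2, 1.1, 4.5]
opening: 0.564
```

Call:
arm_command([
  {"offset": [0, 0, 0.1], "rot": [0, 0, 0], "gripper": 1},
  {"offset": [0, 0, 0.1], "rot": [0, 0, 0], "gripper": 1},
])

```text
time_s: 7.7
position: [0.6478, -0.2924, 0.1307]
tcp_rot: [[0.954, -0.3, 0.0], [-0.3, -0.954, -0.0], [0.0, 0.0, -1.0]]
force: [-2.1, 0.8, 8.7]
opening: 0.559
```

Touchdown is at TCP z 0.1307, exactly as expected. Relieving the push, releasing and rising.

Call:
arm_command([
  {"offset": [0, 0, -0.15], "rot": [0, 0, 0], "gripper": 1},
  {"offset": [0, 0, -0.15], "rot": [0, 0, 0], "gripper": 0.55},
  {"offset": [0, 0, -0.15], "rot": [0, 0, 0], "gripper": 0},
  {"offset": [0, 0, -0.15], "rot": [0, 0, 0], "gripper": 0},
  {"offset": [0, 0, -0.15], "rot": [0, 0, 0], "gripper": 0},
  {"offset": [0, 0, -2], "rot": [0, 0, 0], "gripper": 0},
  {"offset": [0, 0, -6], "rot": [0, 0, 0], "gripper": 0},
  {"offset": [0, 0, -11], "rot": [0, 0, 0], "gripper": 0},
])

```text
time_s: 8.5
position: [0.6463, -0.2915, 0.2366]
tcp_rot: [[0.954, -0.301, -0.006], [-0.301, -0.954, 0.004], [-0.006, -0.002, -1.0]]
force: [0.7, -0.8, 0.4]
opening: 0.971
```

```bash
python3 -c "
from h import *
go(.538,.319,.29,-17.3)"
```

```text
t 8.5 pos [ 0.6463 -0.2915  0.2366] q [-33.  40.  71.   0.  69. -16.] open 0.971 F [ 0.7 -0.8  0.4]
offset [-28.72 -54.98  -5.06] rot [-0.1  0.4 -0.2]
```

Call:
arm_command([
  {"offset": [-0.5, -1, -4], "rot": [0, 0, 0], "gripper": 0},
  {"offset": [-2.5, -5, -6], "rot": [0, 0, 0], "gripper": 0},
  {"offset": [-4.6, -9, -6], "rot": [0, 0, 0], "gripper": 0},
  {"offset": [-6.8, -13, -6], "rot": [0, 0, 0], "gripper": 0},
  {"offset": [-9, -17.2, -6], "rot": [0, 0, 0], "gripper": 0},
  {"offset": [-11.2, -21.4, -6], "rot": [0, 0, 0], "gripper": 0},
  {"offset": [-13.4, -25.6, -6], "rot": [0, 0, 0], "gripper": 0},
  {"offset": [-15.6, -29.8, -6], "rot": [0, 0, 0], "gripper": 0},
])

```text
time_s: 9.3
position: [0.5878, 0.0406, 0.2986]
tcp_rot: [[0.954, -0.301, 0.0], [-0.301, -0.954, 0.0], [0.0, -0.0, -1.0]]
force: [0.4, -0.6, 0.2]
opening: 0.999
```

Call:
arm_command([
  {"offset": [-2.2, -4.2, 0], "rot": [0, 0, 0], "gripper": 0},
  {"offset": [-4.4, -8.4, 0], "rot": [0, 0, 0], "gripper": 0},
  {"offset": [-6.6, -12.6, 0], "rot": [0, 0, 0], "gripper": 0},
  {"offset": [-8.8, -16.8, 0], "rot": [0, 0, 0], "gripper": 0},
  {"offset": [-11, -21, 0], "rot": [0, 0, 0], "gripper": 0},
  {"offset": [-12.6, -24.2, 0], "rot": [0, 0, 0], "gripper": 0},
  {"offset": [-13.1, -25.2, 0], "rot": [0, 0, 0], "gripper": 0},
  {"offset": [-13.1, -25.2, 0], "rot": [0, 0, 0], "gripper": 0},
])

```text
time_s: 10.1
position: [0.5385, 0.32, 0.2984]
tcp_rot: [[0.955, -0.297, -0.0], [-0.297, -0.955, -0.0], [-0.0, 0.0, -1.0]]
force: [-0.2, -0.2, 0.2]
opening: 1.0
```

```bash
python3 -c "
from h import *
go(.538,.32,.1338,-17.3)"
```

```text
t 10.1 pos [0.5385 0.32   0.2984] q [21. 30. 81. -0. 69. 38.] open 1.0 F [-0.2 -0.2  0.2]
offset [-4.000e-02  1.000e-02  1.646e+01] rot [ 0.  0. -0.]
```

Call:
arm_command([
  {"offset": [0.1, -0.15, 4], "rot": [0, 0, 0], "gripper": 0},
  {"offset": [0.1, -0.15, 8.5], "rot": [0, 0, 0], "gripper": 0},
  {"offset": [0.1, -0.15, 12.5], "rot": [0, 0, 0], "gripper": 0},
  {"offset": [0.1, -0.15, 15], "rot": [0, 0, 0], "gripper": 0},
  {"offset": [0.1, -0.15, 16.3], "rot": [0, 0, 0], "gripper": 0},
  {"offset": [0.1, -0.15, 16.4], "rot": [0, 0, 0], "gripper": 0},
  {"offset": [0.1, -0.15, 16.4], "rot": [0, 0, 0], "gripper": 0},
  {"offset": [0.1, -0.15, 16.4], "rot": [0, 0, 0], "gripper": 0},
])

```text
time_s: 10.9
position: [0.5418, 0.3197, 0.1366]
tcp_rot: [[0.954, -0.301, 0.003], [-0.301, -0.954, 0.001], [0.003, -0.002, -1.0]]
force: [0.3, -0.1, -0.6]
opening: 0.999
```

```bash
python3 snap.py wrist pics/w4.png .5395 .3215 .1338 -17.3
```

```text
t 10.95 pos [0.5417 0.3199 0.1366] q [20. 42. 88. -0. 50. 38.] open 0.999 F [ 0.4  0.4 -0.6]
offset [-0.26 -0.09  0.28] rot [-0.1 -0.2 -0.2]
```

View pics/w4.png

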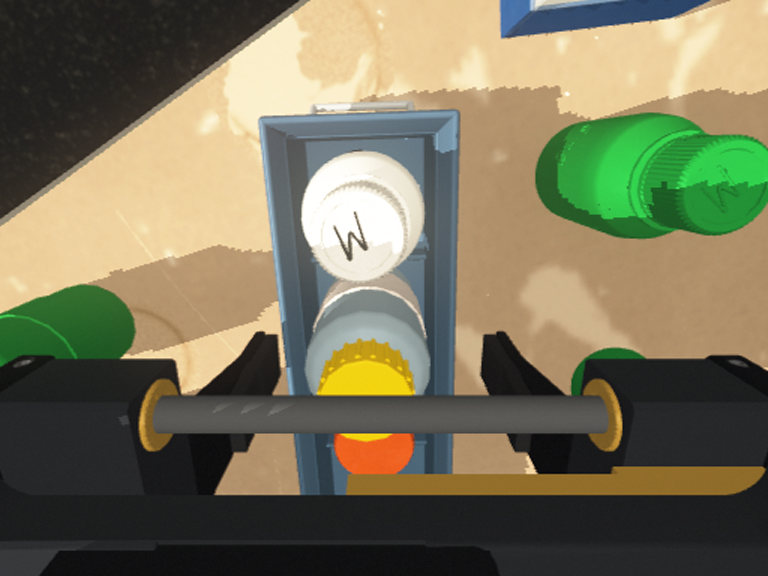

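Yellow cap at (365,395) is about 4 mm left of the finger midpoint (381). Shifting, then gripping.

Call:
arm_command([
  {"offset": [-0.35, -0.1, 0.2], "rot": [0, 0, 0], "gripper": 0},
  {"offset": [-0.35, -0.1, 0.2], "rot": [0, 0, 0], "gripper": 0},
  {"offset": [-0.35, -0.1, 0.2], "rot": [0, 0, 0], "gripper": 0.3},
  {"offset": [-0.35, -0.1, 0.2], "rot": [0, 0, 0], "gripper": 1},
  {"offset": [-0.35, -0.1, 0.2], "rot": [0, 0, 0], "gripper": 1},
  {"offset": [-0.35, -0.1, 0.2], "rot": [0, 0, 0], "gripper": 1},
  {"offset": [-0.35, -0.1, 0.2], "rot": [0, 0, 0], "gripper": 1},
  {"offset": [-0.35, -0.1, 0.2], "rot": [0, 0, 0], "gripper": 1},
])

```text
time_s: 11.75
position: [0.5375, 0.3217, 0.1327]
tcp_rot: [[0.954, -0.3, -0.0], [-0.3, -0.954, -0.0], [-0.0, 0.0, -1.0]]
force: [-0.2, 0.3, -0.2]
opening: 0.561
```

```bash
python3 -c "
from h import *
go(.627,-.195,.318,-17.8)"
```

```text
t 11.75 pos [0.5375 0.3217 0.1327] q [21. 42. 89.  0. 49. 38.] open 0.561 F [-0.2  0.3 -0.2]
offset [ 24.06  46.59 -18.53] rot [0.  0.  0.3]
```

Call:
arm_command([
  {"offset": [0, 0, -0.8], "rot": [0, 0, 0], "gripper": 1},
  {"offset": [0, 0, -2.5], "rot": [0, 0, 0], "gripper": 1},
  {"offset": [0, 0, -5], "rot": [0, 0, 0], "gripper": 1},
  {"offset": [0, 0, -8.5], "rot": [0, 0, 0], "gripper": 1},
  {"offset": [0, 0, -12.5], "rot": [0, 0, 0], "gripper": 1},
  {"offset": [0, 0, -16], "rot": [0, 0, 0], "gripper": 1},
  {"offset": [0, 0, -18.5], "rot": [0, 0, 0], "gripper": 1},
  {"offset": [0, 0, -18.5], "rot": [0, 0, 0], "gripper": 1},
])

```text
time_s: 12.55
position: [0.5392, 0.3225, 0.3229]
tcp_rot: [[0.954, -0.3, 0.009], [-0.3, -0.954, 0.004], [0.008, -0.006, -1.0]]
force: [0.2, 0.3, -0.6]
opening: 0.564
```

Call:
arm_command([
  {"offset": [0.8, 1.5, 0], "rot": [0, 0, 0], "gripper": 1},
  {"offset": [2.5, 4.8, 0], "rot": [0, 0, 0], "gripper": 1},
  {"offset": [4.5, 8.7, 0], "rot": [0, 0, 0], "gripper": 1},
  {"offset": [6.6, 12.8, 0], "rot": [0, 0, 0], "gripper": 1},
  {"offset": [8.7, 16.9, 0], "rot": [0, 0, 0], "gripper": 1},
  {"offset": [10.8, 21, 0], "rot": [0, 0, 0], "gripper": 1},
  {"offset": [12.9, 25.1, 0], "rot": [0, 0, 0], "gripper": 1},
  {"offset": [15, 29.2, 0], "rot": [0, 0, 0], "gripper": 1},
])

```text
time_s: 13.35
position: [0.5913, -0.0048, 0.3153]
tcp_rot: [[0.954, -0.301, -0.005], [-0.301, -0.954, 0.0], [-0.005, 0.001, -1.0]]
force: [0.9, 0.4, -0.7]
opening: 0.56
```

Call:
arm_command([
  {"offset": [2.1, 4.1, 0], "rot": [0, 0, 0], "gripper": 1},
  {"offset": [4.2, 8.2, 0], "rot": [0, 0, 0], "gripper": 1},
  {"offset": [6.3, 12.3, 0], "rot": [0, 0, 0], "gripper": 1},
  {"offset": [8, 15.6, 0], "rot": [0, 0, 0], "gripper": 1},
  {"offset": [9, 17.4, 0], "rot": [0, 0, 0], "gripper": 1},
  {"offset": [9, 17.4, 0], "rot": [0, 0, 0], "gripper": 1},
  {"offset": [9, 17.4, 0], "rot": [0, 0, 0], "gripper": 1},
])

```text
time_s: 14.05
position: [0.6254, -0.1943, 0.3162]
tcp_rot: [[0.954, -0.301, -0.003], [-0.301, -0.954, 0.003], [-0.004, -0.002, -1.0]]
force: [0.5, 0.6, -0.2]
opening: 0.56
```

```bash
python3 snap.py wrist pics/w5.png .627 -.195 .1297 -17.5
```

```text
t 14.1 pos [ 0.6256 -0.1934  0.3167] q [-27.  31.  76.   0.  73. -10.] open 0.56 F [-0.5  0.1 -0.7]
offset [ 0.24  0.14 18.7 ] rot [-0.1  0.2  0.1]
```

View pics/w5.png

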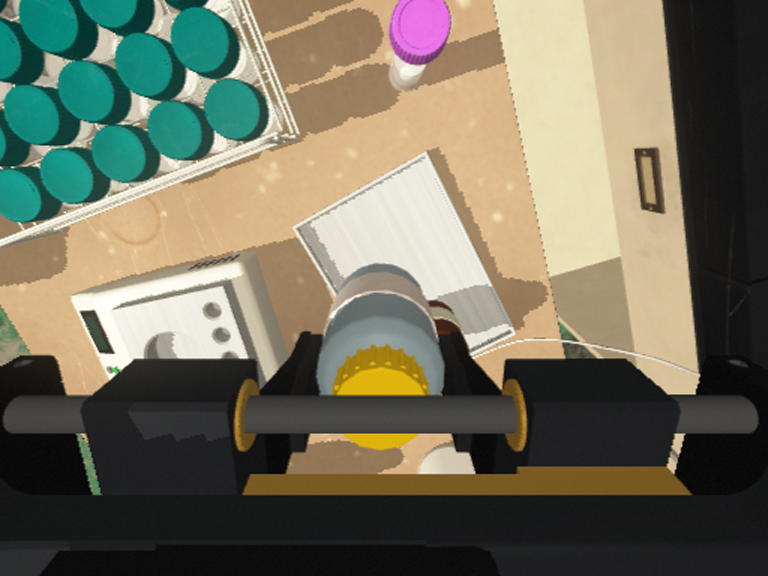

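The yellow bottle is held at (380,390) and the amber stands on the tray behind it at (445,315). Both tray and tube are clear.

Call:
arm_command([
  {"offset": [0.2, 0, 2], "rot": [0, 0, 0], "gripper": 1},
  {"offset": [0.3, 0, 5.5], "rot": [0, 0, 0], "gripper": 1},
  {"offset": [0.3, 0, 9.5], "rot": [0, 0, 0], "gripper": 1},
  {"offset": [0.3, 0, 13], "rot": [0, 0, 0], "gripper": 1},
  {"offset": [0.3, 0, 15.6], "rot": [0, 0, 0], "gripper": 1},
  {"offset": [0.3, 0, 17.2], "rot": [0, 0, 0], "gripper": 1},
  {"offset": [0.3, 0, 18], "rot": [0, 0, 0], "gripper": 1},
  {"offset": [0.3, 0, 18.2], "rot": [0, 0, 0], "gripper": 1},
])

```text
time_s: 14.9
position: [0.6294, -0.1948, 0.1355]
tcp_rot: [[0.954, -0.299, -0.0], [-0.299, -0.954, 0.0], [-0.001, -0.0, -1.0]]
force: [-0.2, 0.1, -0.5]
opening: 0.562
```

Call:
arm_command([
  {"offset": [0, 0, 0.1], "rot": [0, 0, 0], "gripper": 1},
  {"offset": [0, 0, 0.2], "rot": [0, 0, 0], "gripper": 1},
  {"offset": [0, 0, 0.3], "rot": [0, 0, 0], "gripper": 1},
  {"offset": [0, 0, 0.4], "rot": [0, 0, 0], "gripper": 1},
  {"offset": [0, 0, 0.4], "rot": [0, 0, 0], "gripper": 1},
  {"offset": [0, 0, 0.4], "rot": [0, 0, 0], "gripper": 1},
])

```text
time_s: 15.5
position: [0.6293, -0.1959, 0.1319]
tcp_rot: [[0.954, -0.3, 0.0], [-0.3, -0.954, -0.0], [0.0, 0.0, -1.0]]
force: [-0.2, -0.4, -0.8]
opening: 0.561
```

```bash
python3 -c "
from h import *
go(.627,-.195,.1297,-17.5)"
```

```text
t 15.5 pos [ 0.6293 -0.1959  0.1319] q [-27.  44.  84.  -0.  52.  -9.] open 0.561 F [-0.2 -0.4 -0.8]
offset [-0.25 -0.01  0.22] rot [ 0. -0.  0.]
```

Call:
arm_command([
  {"offset": [0, 0, 0.1], "rot": [0, 0, 0], "gripper": 1},
  {"offset": [0, 0, 0.15], "rot": [0, 0, 0], "gripper": 1},
  {"offset": [0, 0, 0.2], "rot": [0, 0, 0], "gripper": 1},
  {"offset": [0, 0, 0.25], "rot": [0, 0, 0], "gripper": 1},
  {"offset": [0, 0, 0.25], "rot": [0, 0, 0], "gripper": 1},
])

```text
time_s: 16.0
position: [0.6293, -0.1958, 0.1297]
tcp_rot: [[0.954, -0.3, -0.0], [-0.3, -0.954, -0.0], [0.0, 0.0, -1.0]]
force: [-1.0, 0.1, 3.7]
opening: 0.566
```

Call:
arm_command([
  {"offset": [0, 0, 0.07], "rot": [0, 0, 0], "gripper": 1},
  {"offset": [0, 0, 0.07], "rot": [0, 0, 0], "gripper": 1},
])

```text
time_s: 16.2
position: [0.6293, -0.1958, 0.1297]
tcp_rot: [[0.954, -0.3, 0.0], [-0.3, -0.954, -0.0], [0.0, 0.0, -1.0]]
force: [-2.5, 1.6, 6.9]
opening: 0.562
```

Call:
arm_command([
  {"offset": [0, 0, -0.1], "rot": [0, 0, 0], "gripper": 1},
  {"offset": [0, 0, -0.1], "rot": [0, 0, 0], "gripper": 0.55},
  {"offset": [0, 0, -0.1], "rot": [0, 0, 0], "gripper": 0},
  {"offset": [0, 0, -0.1], "rot": [0, 0, 0], "gripper": 0},
  {"offset": [0, 0, -0.1], "rot": [0, 0, 0], "gripper": 0},
  {"offset": [0, 0, -2], "rot": [0, 0, 0], "gripper": 0},
  {"offset": [0, 0, -6], "rot": [0, 0, 0], "gripper": 0},
  {"offset": [0, 0, -11], "rot": [0, 0, 0], "gripper": 0},
])

```text
time_s: 17.0
position: [0.628, -0.1952, 0.237]
tcp_rot: [[0.954, -0.301, -0.005], [-0.3, -0.954, 0.003], [-0.006, -0.001, -1.0]]
force: [0.9, -0.4, 0.2]
opening: 0.969
```

```bash
python3 -c "
from h import *
go(.522,.267,.29,73)"
```

```text
t 17.0 pos [ 0.628  -0.1952  0.237 ] q [-27.  36.  80.   0.  64.  -9.] open 0.969 F [ 0.9 -0.4  0.2]
offset [-24.03 -40.91  -5.11] rot [ 0.2  0.3 89.5]
```

Call:
arm_command([
  {"offset": [-0.5, -1, -4], "rot": [0, 0, 0], "gripper": 0},
  {"offset": [-2.5, -4.2, -6], "rot": [0, 0, -8], "gripper": 0},
  {"offset": [-4.6, -7.8, -6], "rot": [0, 0, -16], "gripper": 0},
  {"offset": [-6.8, -11.6, -6], "rot": [0, 0, -24], "gripper": 0},
  {"offset": [-9, -15.3, -6], "rot": [0, 0, -32], "gripper": 0},
  {"offset": [-11.2, -19, -6], "rot": [0, 0, -40], "gripper": 0},
  {"offset": [-13.4, -22.8, -6], "rot": [0, 0, -48], "gripper": 0},
  {"offset": [-15.6, -26.5, -6], "rot": [0, 0, -56], "gripper": 0},
])

```text
time_s: 17.8
position: [0.5595, 0.1055, 0.2985]
tcp_rot: [[0.779, 0.627, 0.0], [0.627, -0.779, 0.0], [0.0, 0.0, -1.0]]
force: [0.6, -0.1, 0.3]
opening: 0.997
```

```bash
python3 -c "
from h import *
go(.522,.267,.29,73)"
```

```text
t 17.8 pos [0.5595 0.1055 0.2985] q [ -1.  25.  90.   0.  65. -39.] open 0.997 F [ 0.6 -0.1  0.3]
offset [  7.21 -14.93   0.86] rot [  0.   -0.  -34.2]
```

Call:
arm_command([
  {"offset": [1.8, -3.7, 0.4], "rot": [0, 0, -8], "gripper": 0},
  {"offset": [3.6, -7.4, 0.8], "rot": [0, 0, -16], "gripper": 0},
  {"offset": [5.4, -11.2, 0.8], "rot": [0, 0, -24], "gripper": 0},
  {"offset": [7.2, -14.9, 0.8], "rot": [0, 0, -32], "gripper": 0},
  {"offset": [7.2, -14.9, 0.8], "rot": [0, 0, -34.2], "gripper": 0},
  {"offset": [7.2, -14.9, 0.8], "rot": [0, 0, -34.2], "gripper": 0},
  {"offset": [7.2, -14.9, 0.8], "rot": [0, 0, -34.2], "gripper": 0},
])

```text
time_s: 18.5
position: [0.5236, 0.265, 0.2904]
tcp_rot: [[0.298, 0.955, -0.0], [0.955, -0.298, -0.0], [-0.0, -0.0, -1.0]]
force: [0.3, -0.2, 1.0]
opening: 1.001
```

```bash
python3 snap.py wrist pics/w6.png .522 .267 .19 73; python3 -c "
from h import *
c=viewer.capture('top')
hsv=cv2.cvtColor(c['frame'],cv2.COLOR_RGB2HSV);print('ok')"
```

```text
t 18.55 pos [0.5238 0.2647 0.2904] q [ 16.  27.  88.  -0.  65. -57.] open 1.002 F [ 0.4 -0.3  0.2]
offset [ 0.17 -0.24 10.04] rot [-0.   0.  -0.4]
ok
```

View pics/w6.png

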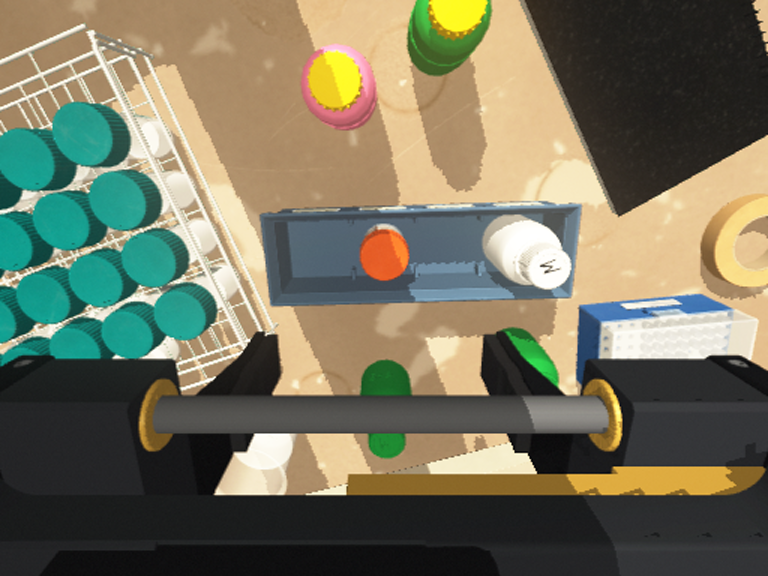

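```bash
python3 -c "
from h import *
c=viewer.capture('wrist')
hsv=cv2.cvtColor(c['frame'],cv2.COLOR_RGB2HSV);m=cv2.inRange(hsv,(0,150,120),(14,255,255))[140:200,220:300];ys,xs=np.nonzero(m);u=((xs.min()+xs.max())/2+220,(ys.min()+ys.max())/2+140);print(u,len(xs),xs.max()-xs.min(),ys.max()-ys.min())
for z in(.058,.052):print('jar',unproj(c,u,z))
P=[unproj(c,np.array(p)/1.5,.06) for p in((262,212),(580,203),(573,297),(270,305))];print(np.round(P,4),np.mean(P,0),np.degrees(np.arctan2(*(P[1]-P[0])[:2])),np.degrees(np.arctan2(*(P[2]-P[3])[:2])))
p=unproj(c,u,.056);go(p[0],p[1],.112,73)
"
```

```text
(np.float64(256.0), np.float64(169.0)) 893 32 34
jar [0.52000486 0.26864893 0.058     ]
jar [0.52141649 0.26826997 0.052     ]
[[0.4602 0.1889 0.06  ]
 [0.5264 0.4234 0.06  ]
 [0.6007 0.4058 0.06  ]
 [0.5331 0.1662 0.06  ]] [0.53011334 0.29607016 0.06      ] 15.754619389733248 15.752395917825273
t 18.65 pos [0.524  0.2643 0.2905] q [ 16.  27.  88.  -0.  65. -57.] open 0.997 F [0.7 0.  0.9]
offset [ 0.3  -0.46 17.85] rot [-0.   0.  -0.4]
```

Call:
arm_command([
  {"offset": [0.27, -0.38, 3], "rot": [0, 0, -1.4], "gripper": 0},
  {"offset": [0.27, -0.38, 7], "rot": [0, 0, -1.4], "gripper": 0},
  {"offset": [0.27, -0.38, 10.5], "rot": [0, 0, -1.4], "gripper": 0},
  {"offset": [0.27, -0.38, 12.5], "rot": [0, 0, -1.4], "gripper": 0},
  {"offset": [0.27, -0.38, 12.5], "rot": [0, 0, -1.4], "gripper": 0},
  {"offset": [0.27, -0.38, 12.5], "rot": [0, 0, -1.4], "gripper": 0},
])

```text
time_s: 19.25
position: [0.5214, 0.2684, 0.1657]
tcp_rot: [[0.275, 0.961, 0.0], [0.961, -0.275, 0.0], [0.0, 0.0, -1.0]]
force: [0.7, -0.1, 0.1]
opening: 1.001
```

```bash
python3 snap.py wrist pics/w7.png .5212 .268 .112 74
```

```text
t 19.3 pos [0.5219 0.2687 0.1666] q [ 16.  37.  94.   0.  49. -58.] open 1.003 F [ 0.9  0.4 -0.6]
offset [-0.1  -0.06  5.46] rot [ 0.1 -0.1  0.1]
```

View pics/w7.png

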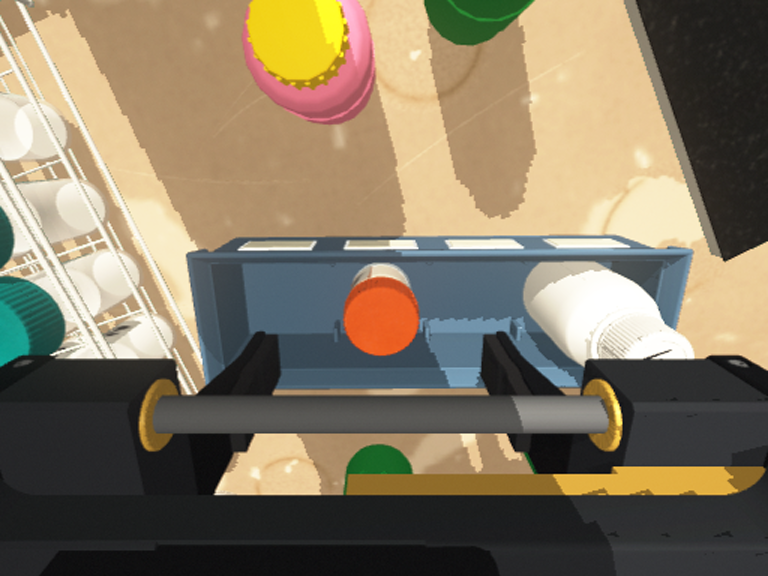

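The jar (381,317) is centred between the fingers, and both adjoining compartments are empty. Going down and gripping.

Call:
arm_command([
  {"offset": [-0.05, 0, 1.5], "rot": [0, 0, 0], "gripper": 0},
  {"offset": [-0.05, 0, 3], "rot": [0, 0, 0], "gripper": 0},
  {"offset": [-0.05, 0, 4.3], "rot": [0, 0, 0], "gripper": 0},
  {"offset": [-0.05, 0, 5.2], "rot": [0, 0, 0], "gripper": 0},
  {"offset": [-0.05, 0, 5.4], "rot": [0, 0, 0], "gripper": 0},
  {"offset": [-0.05, 0, 5.4], "rot": [0, 0, 0], "gripper": 0},
  {"offset": [-0.05, 0, 5.4], "rot": [0, 0, 0], "gripper": 0},
  {"offset": [-0.05, 0, 5.4], "rot": [0, 0, 0], "gripper": 0},
])

```text
time_s: 20.1
position: [0.521, 0.2686, 0.1121]
tcp_rot: [[0.274, 0.962, 0.001], [0.962, -0.274, 0.0], [0.001, 0.001, -1.0]]
force: [-0.6, 0.5, 0.7]
opening: 0.997
```

```bash
python3 -c "
from h import *
go(.5212,.268,.112,74)"
```

```text
t 20.1 pos [0.521  0.2686 0.1121] q [ 16.  42.  95.   0.  43. -58.] open 0.997 F [-0.6  0.5  0.7]
offset [-0.06  0.03  0.01] rot [ 0.1 -0.   0.1]
```

Call:
arm_command([
  {"offset": [0, 0, 0], "rot": [0, 0, 0], "gripper": 0.4},
  {"offset": [0, 0, 0], "rot": [0, 0, 0], "gripper": 1},
  {"offset": [0, 0, 0], "rot": [0, 0, 0], "gripper": 1},
  {"offset": [0, 0, 0], "rot": [0, 0, 0], "gripper": 1},
  {"offset": [0, 0, 0], "rot": [0, 0, 0], "gripper": 1},
  {"offset": [0, 0, 0], "rot": [0, 0, 0], "gripper": 1},
  {"offset": [0, 0, 0], "rot": [0, 0, 0], "gripper": 1},
  {"offset": [0, 0, 0], "rot": [0, 0, 0], "gripper": 1},
])

```text
time_s: 20.9
position: [0.5207, 0.2685, 0.1115]
tcp_rot: [[0.274, 0.962, 0.0], [0.962, -0.274, 0.0], [0.0, 0.0, -1.0]]
force: [-0.2, 0.2, -0.3]
opening: 0.464
```

```bash
python3 -c "
from h import *
go(.418,-.228,.27,74)"
```

```text
t 20.9 pos [0.5207 0.2685 0.1115] q [ 16.  42.  95.   0.  43. -58.] open 0.464 F [-0.2  0.2 -0.3]
offset [-50.56   3.71 -15.85] rot [ 0.  -0.   0.1]
```

Call:
arm_command([
  {"offset": [0, 0, -0.8], "rot": [0, 0, 0], "gripper": 1},
  {"offset": [0, 0, -2.5], "rot": [0, 0, 0], "gripper": 1},
  {"offset": [0, 0, -5], "rot": [0, 0, 0], "gripper": 1},
  {"offset": [0, 0, -8.5], "rot": [0, 0, 0], "gripper": 1},
  {"offset": [0, 0, -12], "rot": [0, 0, 0], "gripper": 1},
  {"offset": [0, 0, -14.8], "rot": [0, 0, 0], "gripper": 1},
  {"offset": [0, 0, -16.5], "rot": [0, 0, 0], "gripper": 1},
  {"offset": [0, 0, -16.5], "rot": [0, 0, 0], "gripper": 1},
])

```text
time_s: 21.7
position: [0.5219, 0.2689, 0.2799]
tcp_rot: [[0.273, 0.962, 0.007], [0.962, -0.273, 0.002], [0.004, 0.006, -1.0]]
force: [0.5, -1.2, -0.3]
opening: 0.46
```

Call:
arm_command([
  {"offset": [-1.5, 0.1, 0], "rot": [0, 0, 0], "gripper": 1},
  {"offset": [-4.5, 0.3, 0], "rot": [0, 0, 0], "gripper": 1},
  {"offset": [-8.5, 0.6, 0], "rot": [0, 0, 0], "gripper": 1},
  {"offset": [-12.5, 0.9, 0], "rot": [0, 0, 0], "gripper": 1},
  {"offset": [-16.5, 1.2, 0], "rot": [0, 0, 0], "gripper": 1},
  {"offset": [-20.5, 1.5, 0], "rot": [0, 0, 0], "gripper": 1},
  {"offset": [-24.5, 1.8, 0], "rot": [0, 0, 0], "gripper": 1},
  {"offset": [-28.5, 2.1, 0], "rot": [0, 0, 0], "gripper": 1},
])

```text
time_s: 22.5
position: [0.4605, -0.0132, 0.275]
tcp_rot: [[0.274, 0.962, -0.004], [0.962, -0.274, 0.001], [-0.001, -0.004, -1.0]]
force: [-0.0, 0.6, -0.6]
opening: 0.463
```

Call:
arm_command([
  {"offset": [-4, 0.3, 0], "rot": [0, 0, 0], "gripper": 1},
  {"offset": [-8, 0.6, 0], "rot": [0, 0, 0], "gripper": 1},
  {"offset": [-12, 0.9, 0], "rot": [0, 0, 0], "gripper": 1},
  {"offset": [-16, 1.2, 0], "rot": [0, 0, 0], "gripper": 1},
  {"offset": [-19.5, 1.4, 0], "rot": [0, 0, 0], "gripper": 1},
  {"offset": [-21.6, 1.6, 0], "rot": [0, 0, 0], "gripper": 1},
  {"offset": [-22, 1.6, 0], "rot": [0, 0, 0], "gripper": 1},
  {"offset": [-22, 1.6, 0], "rot": [0, 0, 0], "gripper": 1},
])

```text
time_s: 23.3
position: [0.4167, -0.2273, 0.2753]
tcp_rot: [[0.276, 0.961, -0.003], [0.961, -0.276, 0.003], [0.002, -0.003, -1.0]]
force: [0.5, 0.1, -1.2]
opening: 0.459
```

```bash
python3 snap.py wrist pics/w8.png .418 -.228 .18 74
```

```text
t 23.35 pos [ 0.4169 -0.2265  0.2755] q [ -42.   20.  104.    0.   56. -116.] open 0.466 F [-0.2  0.8 -0.4]
offset [-0.14  0.17  9.55] rot [-0.2 -0.1  0.1]
```

View pics/w8.png

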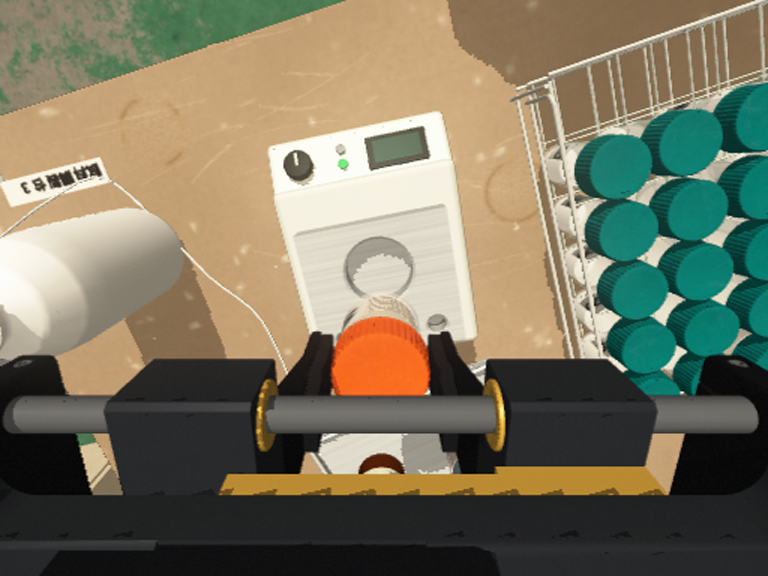

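```bash
python3 -c "
from h import *
c=viewer.capture('wrist')
print(unproj(c,np.array((379.5,267))/1.5,.07))
hsv=cv2.cvtColor(c['frame'],cv2.COLOR_RGB2HSV);m=cv2.inRange(hsv,(0,150,120),(14,255,255))[190:262,200:310];ys,xs=np.nonzero(m);print(xs.min()+200,xs.max()+200,ys.min()+190)
P=circ((.4169,-.2265),.0205,.222);p=proj(c,P);Q=proj(c,circ((.4169,-.2265),.0205,.207));print(p.min(0),p.max(0),Q.min(0),Q.max(0))
go(.4185,-.2275,.18,74)
"
```

```text
[ 0.41502909 -0.22618937  0.07      ]
221 286 211
[219.00077245 217.15499966] [288.24480802 278.72896051] [221.69307293 207.52793344] [285.41489366 264.99948496]
t 23.4 pos [ 0.4172 -0.2261  0.2757] q [ -42.   20.  104.    0.   56. -116.] open 0.459 F [ 0.6  1.2 -0.8]
offset [-0.12  0.18  9.57] rot [-0.1 -0.1  0.1]
```

Call:
arm_command([
  {"offset": [-0.1, -0.1, 2], "rot": [0, 0, 0], "gripper": 1},
  {"offset": [-0.1, -0.1, 4.5], "rot": [0, 0, 0], "gripper": 1},
  {"offset": [-0.1, -0.1, 6.8], "rot": [0, 0, 0], "gripper": 1},
  {"offset": [-0.1, -0.1, 8.4], "rot": [0, 0, 0], "gripper": 1},
  {"offset": [-0.1, -0.1, 9.1], "rot": [0, 0, 0], "gripper": 1},
  {"offset": [-0.1, -0.1, 9.1], "rot": [0, 0, 0], "gripper": 1},
  {"offset": [-0.1, -0.1, 9.1], "rot": [0, 0, 0], "gripper": 1},
])

```text
time_s: 24.1
position: [0.4173, -0.2277, 0.186]
tcp_rot: [[0.273, 0.962, 0.001], [0.962, -0.273, -0.0], [-0.0, 0.001, -1.0]]
force: [-0.3, -0.3, -1.2]
opening: 0.463
```

```bash
cat > s2.py <<'E'
from h import *
w=viewer.capture('wrist');a=crop(w,140,100,370,270,3);cv2.imwrite('pics/w9a.png',a)
s=bot.read_state();p=s['position']
c=viewer.capture('side');q=proj(c,[[p[0],p[1],.08]])[0].astype(int);b=crop(c,q[0]-60,q[1]-45,q[0]+60,q[1]+45,3)
cv=np.zeros((510+0,690,3),np.uint8);cv[:a.shape[0],:a.shape[1]]=a;cv=cv2.resize(cv,(500,370));o=np.zeros((370,800,3),np.uint8);o[:,:500]=cv;o[:225,500:800]=cv2.resize(b,(300,225));cv2.imwrite('pics/w9.png',o)
go(.4155,-.2268,.1585,74)
E
python3 s2.py
```

```text
t 24.2 pos [ 0.4174 -0.2282  0.1864] q [ -42.   29.  109.    0.   42. -116.] open 0.463 F [ 0.2 -0.3 -1. ]
offset [ 0.08 -0.22  2.79] rot [0.1 0.  0.2]
```

View pics/w9.png

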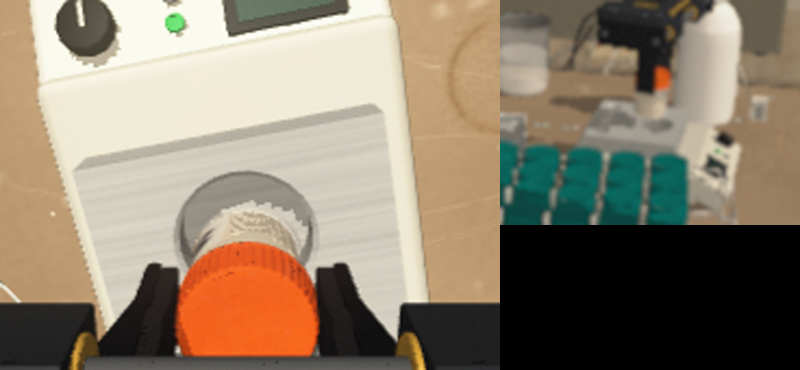

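```bash
python3 -c "
from h import *
c=viewer.capture('wrist');s=bot.read_state();p=s['position'];print(p)
f=lambda u:np.round((u-[140,100])*2.174)
well=unproj(c,np.array((245,226))/2.174+[140,100],.07);print('well',well)
for w in ((.4165,-.227),(.4145,-.227),(.4185,-.227)):
  q=f(proj(c,circ(w,.025,.07)));print('wellpred',w,q.min(0),q.max(0))
T=np.array(s['tcp_rot'])
for z,r in((.117,.0205),(.0801,.019)):
  q=f(proj(c,circ(p,r,z)));print(z,q.min(0),q.max(0))
"
```

```text
[ 0.41729155 -0.22823869  0.18641721]
well [ 0.41298741 -0.227859    0.07      ]
wellpred (0.4165, -0.227) [182. 169.] [317. 295.]
wellpred (0.4145, -0.227) [181. 164.] [316. 290.]
wellpred (0.4185, -0.227) [184. 174.] [319. 299.]
0.117 [178. 232.] [316. 356.]
0.0801 [194. 197.] [301. 296.]
```

The well (246,~232) and jar (247) are aligned laterally. The jar sits about 3 mm too near along tool y, so I'll correct that and lower slowly.

Call:
arm_command([
  {"offset": [0, -0.25, 0], "rot": [0, 0, 0], "gripper": 1},
  {"offset": [0, -0.25, 0.4], "rot": [0, 0, 0], "gripper": 1},
  {"offset": [0, -0.25, 0.8], "rot": [0, 0, 0], "gripper": 1},
  {"offset": [0, -0.25, 1.2], "rot": [0, 0, 0], "gripper": 1},
  {"offset": [0, -0.25, 1.5], "rot": [0, 0, 0], "gripper": 1},
  {"offset": [0, -0.25, 1.8], "rot": [0, 0, 0], "gripper": 1},
  {"offset": [0, -0.25, 1.8], "rot": [0, 0, 0], "gripper": 1},
  {"offset": [0, -0.25, 1.8], "rot": [0, 0, 0], "gripper": 1},
])

```text
time_s: 25.05
position: [0.4144, -0.2274, 0.1674]
tcp_rot: [[0.274, 0.962, -0.0], [0.962, -0.274, 0.0], [0.0, -0.0, -1.0]]
force: [0.2, 0.8, -1.0]
opening: 0.464
```

```bash
python3 -c "
from h import *
go(.4145,-.2275,.1585,74)"
```

```text
t 25.05 pos [ 0.4144 -0.2274  0.1674] q [ -42.   31.  110.    0.   39. -116.] open 0.464 F [ 0.2  0.8 -1. ]
offset [-0.01  0.01  0.89] rot [-0.  -0.   0.1]
```

Inside the well mouth with no contact so far; continuing.

Call:
arm_command([
  {"offset": [0, 0, 0.2], "rot": [0, 0, 0], "gripper": 1},
  {"offset": [0, 0, 0.4], "rot": [0, 0, 0], "gripper": 1},
  {"offset": [0, 0, 0.6], "rot": [0, 0, 0], "gripper": 1},
  {"offset": [0, 0, 0.7], "rot": [0, 0, 0], "gripper": 1},
  {"offset": [0, 0, 0.75], "rot": [0, 0, 0], "gripper": 1},
  {"offset": [0, 0, 0.75], "rot": [0, 0, 0], "gripper": 1},
])

```text
time_s: 25.65
position: [0.4144, -0.2273, 0.16]
tcp_rot: [[0.274, 0.962, -0.0], [0.962, -0.274, 0.0], [0.0, -0.0, -1.0]]
force: [-0.0, 0.5, -0.6]
opening: 0.461
```

Call:
arm_command([
  {"offset": [0, 0, 0.1], "rot": [0, 0, 0], "gripper": 1},
  {"offset": [0, 0, 0.15], "rot": [0, 0, 0], "gripper": 1},
  {"offset": [0, 0, 0.15], "rot": [0, 0, 0], "gripper": 1},
  {"offset": [0, 0, 0.15], "rot": [0, 0, 0], "gripper": 1},
])

```text
time_s: 26.05
position: [0.4145, -0.2274, 0.1586]
tcp_rot: [[0.274, 0.962, 0.0], [0.962, -0.274, -0.0], [-0.0, 0.0, -1.0]]
force: [-0.7, -0.3, -0.6]
opening: 0.463
```

Call:
arm_command([
  {"offset": [0, 0, 0.1], "rot": [0, 0, 0], "gripper": 1},
  {"offset": [0, 0, 0.1], "rot": [0, 0, 0], "gripper": 1},
])

```text
time_s: 26.25
position: [0.4146, -0.2274, 0.1584]
tcp_rot: [[0.273, 0.962, 0.001], [0.962, -0.273, -0.0], [-0.0, 0.001, -1.0]]
force: [-0.6, 0.8, 6.9]
opening: 0.461
```

Contact comes at 0.1584, which is the expected well floor. Releasing.

Call:
arm_command([
  {"offset": [0, 0, -0.05], "rot": [0, 0, 0], "gripper": 1},
  {"offset": [0, 0, -0.05], "rot": [0, 0, 0], "gripper": 0.65},
  {"offset": [0, 0, -0.05], "rot": [0, 0, 0], "gripper": 0.3},
  {"offset": [0, 0, -0.05], "rot": [0, 0, 0], "gripper": 0.2},
  {"offset": [0, 0, -0.05], "rot": [0, 0, 0], "gripper": 0.2},
  {"offset": [0, 0, -2], "rot": [0, 0, 0], "gripper": 0.2},
  {"offset": [0, 0, -6], "rot": [0, 0, 0], "gripper": 0},
  {"offset": [0, 0, -10.5], "rot": [0, 0, 0], "gripper": 0},
])

```text
time_s: 27.05
position: [0.4137, -0.2268, 0.2624]
tcp_rot: [[0.274, 0.962, -0.003], [0.962, -0.274, 0.003], [0.002, -0.004, -1.0]]
force: [0.6, -1.9, -0.0]
opening: 0.897
```

```bash
python3 snap.py wrist pics/w10.png .629 -.196 .28 -17.5
```

```text
t 27.1 pos [ 0.4168 -0.2292  0.2696] q [ -42.   21.  105.   -0.   54. -116.] open 0.936 F [ 0.4 -1.6  2.9]
offset [ 8.99 19.52 -0.9 ] rot [  0.2   0.7 -88.3]
```

View pics/w10.png

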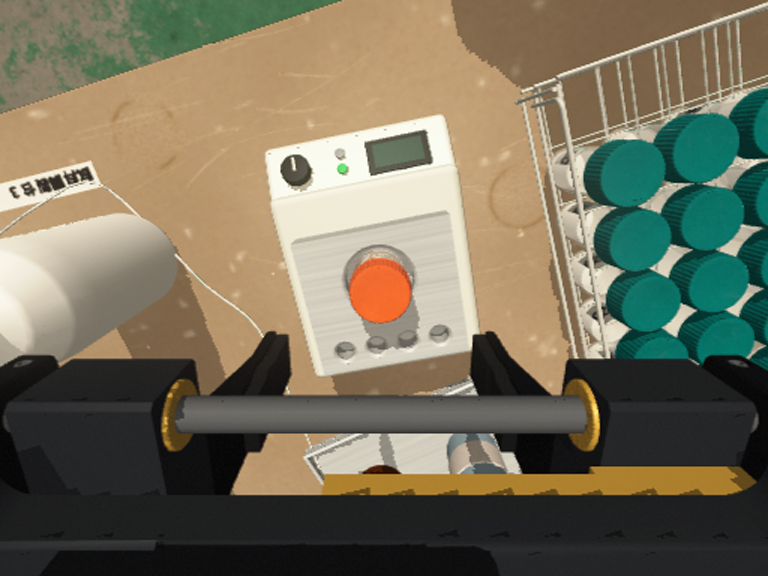

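The jar stands upright in the well at (380,290), and both bottles are on the tray. Fetching the yellow bottle, turning +91.5°.

Call:
arm_command([
  {"offset": [0.5, 1, -2], "rot": [0, 0, 8], "gripper": 0},
  {"offset": [1.7, 3.7, -3], "rot": [0, 0, 16], "gripper": 0},
  {"offset": [3, 6.5, -3], "rot": [0, 0, 24], "gripper": 0},
  {"offset": [4.3, 9.3, -3], "rot": [0, 0, 32], "gripper": 0},
  {"offset": [5.6, 12.1, -3], "rot": [0, 0, 40], "gripper": 0},
  {"offset": [6.9, 15, -3], "rot": [0, 0, 48], "gripper": 0},
  {"offset": [8.2, 17.8, -3], "rot": [0, 0, 56], "gripper": 0},
  {"offset": [9, 19.5, -3], "rot": [0, 0, 64], "gripper": 0},
])

```text
time_s: 27.9
position: [0.6286, -0.1937, 0.2917]
tcp_rot: [[0.985, 0.171, 0.001], [0.171, -0.985, -0.0], [0.001, 0.0, -1.0]]
force: [0.3, -1.1, -0.0]
opening: 1.0
```

```bash
python3 -c "
from h import *
go(.6293,-.1958,.29,-17.5)"
```

```text
t 27.9 pos [ 0.6286 -0.1937  0.2917] q [-27.  33.  77.   0.  70. -37.] open 1.0 F [ 0.3 -1.1 -0. ]
offset [0.03 0.22 0.17] rot [-0.  -0.  27.3]
```

Call:
arm_command([
  {"offset": [0, 0.2, 0], "rot": [0, 0, 8], "gripper": 0},
  {"offset": [0, 0.2, 0], "rot": [0, 0, 16], "gripper": 0},
  {"offset": [0, 0.2, 0], "rot": [0, 0, 24], "gripper": 0},
  {"offset": [0, 0.2, 0], "rot": [0, 0, 27.3], "gripper": 0},
  {"offset": [0, 0.2, 5], "rot": [0, 0, 27.3], "gripper": 0},
  {"offset": [0, 0.2, 9], "rot": [0, 0, 27.3], "gripper": 0},
  {"offset": [0, 0.2, 12], "rot": [0, 0, 27.3], "gripper": 0},
  {"offset": [0, 0.2, 12], "rot": [0, 0, 27.3], "gripper": 0},
])

```text
time_s: 28.7
position: [0.6238, -0.1947, 0.167]
tcp_rot: [[0.955, -0.295, -0.01], [-0.295, -0.955, 0.005], [-0.011, -0.002, -1.0]]
force: [-1.0, 0.6, -0.4]
opening: 1.001
```

```bash
python3 snap.py wrist pics/w11.png .6293 -.1958 .1297 -17.5
```

```text
t 28.75 pos [ 0.6256 -0.1955  0.1699] q [-27.  41.  83.  -0.  57. -10.] open 0.999 F [ 0.9 -0.3  0.7]
offset [ 0.39 -0.08  4.02] rot [-0.1  0.3  0.3]
```

View pics/w11.png

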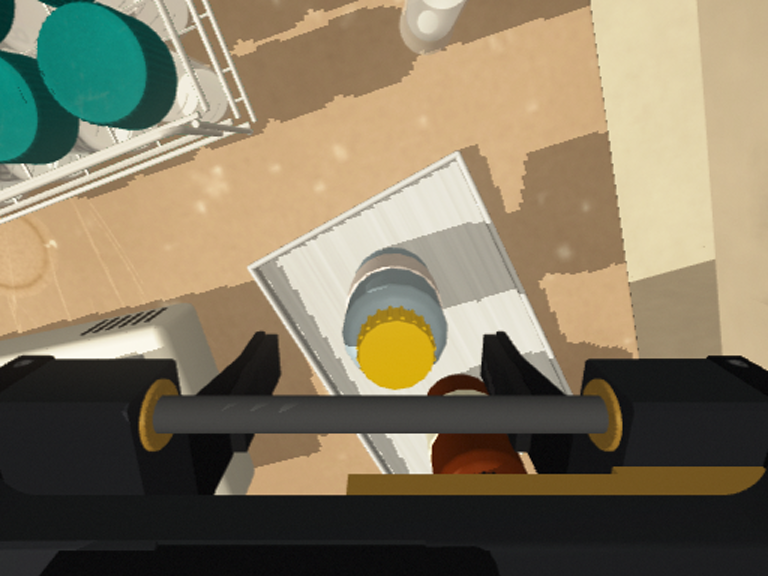

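Call:
arm_command([
  {"offset": [0.35, -0.1, 0.5], "rot": [0, 0, 0], "gripper": 0},
  {"offset": [0.35, -0.1, 2], "rot": [0, 0, 0], "gripper": 0},
  {"offset": [0.35, -0.1, 3.4], "rot": [0, 0, 0], "gripper": 0},
  {"offset": [0.35, -0.1, 4], "rot": [0, 0, 0], "gripper": 0},
  {"offset": [0.35, -0.1, 4], "rot": [0, 0, 0], "gripper": 0},
  {"offset": [0.35, -0.1, 4], "rot": [0, 0, 0], "gripper": 0},
  {"offset": [0.35, -0.1, 4], "rot": [0, 0, 0], "gripper": 0},
])

```text
time_s: 29.45
position: [0.6309, -0.1964, 0.133]
tcp_rot: [[0.955, -0.295, 0.001], [-0.295, -0.955, -0.0], [0.001, 0.0, -1.0]]
force: [-0.2, 0.6, 0.5]
opening: 1.001
```

```bash
python3 -c "
from h import *
go(.6293,-.1958,.1297,-17.5)"
```

```text
t 29.45 pos [ 0.6309 -0.1964  0.133 ] q [-27.  44.  83.   0.  53. -10.] open 1.001 F [-0.2  0.6  0.5]
offset [-0.17 -0.01  0.33] rot [ 0.  -0.1  0.3]
```

Call:
arm_command([
  {"offset": [-0.15, 0, 0.2], "rot": [0, 0, 0], "gripper": 0},
  {"offset": [-0.15, 0, 0.2], "rot": [0, 0, 0], "gripper": 0},
  {"offset": [-0.15, 0, 0.2], "rot": [0, 0, 0], "gripper": 0.3},
  {"offset": [-0.15, 0, 0.2], "rot": [0, 0, 0], "gripper": 1},
  {"offset": [-0.15, 0, 0.2], "rot": [0, 0, 0], "gripper": 1},
  {"offset": [-0.15, 0, 0.2], "rot": [0, 0, 0], "gripper": 1},
  {"offset": [-0.15, 0, 0.2], "rot": [0, 0, 0], "gripper": 1},
  {"offset": [-0.15, 0, 0.2], "rot": [0, 0, 0], "gripper": 1},
])

```text
time_s: 30.25
position: [0.6292, -0.1958, 0.1305]
tcp_rot: [[0.955, -0.295, 0.0], [-0.295, -0.955, -0.0], [0.0, 0.0, -1.0]]
force: [0.3, -1.4, -0.2]
opening: 0.561
```

```bash
python3 -c "
from h import *
go(.5375,.3217,.32,-17.5)"
```

```text
t 30.25 pos [ 0.6292 -0.1958  0.1305] q [-27.  44.  84.  -0.  52. -10.] open 0.561 F [ 0.3 -1.4 -0.2]
offset [-24.04 -46.73 -18.95] rot [ 0.  -0.   0.3]
```

Call:
arm_command([
  {"offset": [0, 0, -0.8], "rot": [0, 0, 0], "gripper": 1},
  {"offset": [0, 0, -2.5], "rot": [0, 0, 0], "gripper": 1},
  {"offset": [0, 0, -5], "rot": [0, 0, 0], "gripper": 1},
  {"offset": [0, 0, -8.5], "rot": [0, 0, 0], "gripper": 1},
  {"offset": [0, 0, -12.5], "rot": [0, 0, 0], "gripper": 1},
  {"offset": [0, 0, -16], "rot": [0, 0, 0], "gripper": 1},
  {"offset": [0, 0, -19], "rot": [0, 0, 0], "gripper": 1},
  {"offset": [0, 0, -19], "rot": [0, 0, 0], "gripper": 1},
])

```text
time_s: 31.05
position: [0.6312, -0.1967, 0.3268]
tcp_rot: [[0.955, -0.295, 0.01], [-0.295, -0.955, -0.005], [0.011, 0.002, -1.0]]
force: [0.2, -0.5, -0.5]
opening: 0.56
```

Call:
arm_command([
  {"offset": [-0.8, -1.5, 0], "rot": [0, 0, 0], "gripper": 1},
  {"offset": [-2.5, -4.8, 0], "rot": [0, 0, 0], "gripper": 1},
  {"offset": [-4.5, -8.7, 0], "rot": [0, 0, 0], "gripper": 1},
  {"offset": [-6.6, -12.8, 0], "rot": [0, 0, 0], "gripper": 1},
  {"offset": [-8.7, -16.9, 0], "rot": [0, 0, 0], "gripper": 1},
  {"offset": [-10.8, -21, 0], "rot": [0, 0, 0], "gripper": 1},
  {"offset": [-12.9, -25.1, 0], "rot": [0, 0, 0], "gripper": 1},
  {"offset": [-15, -29.2, 0], "rot": [0, 0, 0], "gripper": 1},
])

```text
time_s: 31.85
position: [0.5693, 0.1302, 0.3183]
tcp_rot: [[0.955, -0.295, -0.005], [-0.295, -0.955, 0.0], [-0.005, 0.001, -1.0]]
force: [1.4, -0.5, -0.4]
opening: 0.563
```

Call:
arm_command([
  {"offset": [-2.1, -4.1, 0], "rot": [0, 0, 0], "gripper": 1},
  {"offset": [-4.2, -8.2, 0], "rot": [0, 0, 0], "gripper": 1},
  {"offset": [-6.3, -12.3, 0], "rot": [0, 0, 0], "gripper": 1},
  {"offset": [-8, -15.6, 0], "rot": [0, 0, 0], "gripper": 1},
  {"offset": [-9, -17.5, 0], "rot": [0, 0, 0], "gripper": 1},
  {"offset": [-9, -17.5, 0], "rot": [0, 0, 0], "gripper": 1},
  {"offset": [-9, -17.5, 0], "rot": [0, 0, 0], "gripper": 1},
  {"offset": [-9, -17.5, 0], "rot": [0, 0, 0], "gripper": 1},
])

```text
time_s: 32.65
position: [0.5371, 0.3204, 0.3194]
tcp_rot: [[0.955, -0.296, -0.002], [-0.296, -0.955, -0.001], [-0.002, 0.002, -1.0]]
force: [0.1, 0.9, -1.0]
opening: 0.563
```

```bash
python3 -c "
from h import *
go(.5375,.3217,.1335,-17.5)"
```

```text
t 32.65 pos [0.5371 0.3204 0.3194] q [21. 29. 80. -0. 71. 38.] open 0.563 F [ 0.1  0.9 -1. ]
offset [ 0.03 -0.18 18.59] rot [0.1 0.1 0.3]
```

Call:
arm_command([
  {"offset": [0.05, -0.15, 2], "rot": [0, 0, 0], "gripper": 1},
  {"offset": [0.05, -0.15, 5.5], "rot": [0, 0, 0], "gripper": 1},
  {"offset": [0.05, -0.15, 8.5], "rot": [0, 0, 0], "gripper": 1},
  {"offset": [0.05, -0.15, 10.8], "rot": [0, 0, 0], "gripper": 1},
  {"offset": [0.05, -0.15, 11.6], "rot": [0, 0, 0], "gripper": 1},
  {"offset": [0.05, -0.15, 11.6], "rot": [0, 0, 0], "gripper": 1},
  {"offset": [0.05, -0.15, 11.6], "rot": [0, 0, 0], "gripper": 1},
])

```text
time_s: 33.35
position: [0.5396, 0.3223, 0.2056]
tcp_rot: [[0.955, -0.296, 0.002], [-0.296, -0.955, 0.001], [0.002, -0.001, -1.0]]
force: [-0.0, 0.8, -0.7]
opening: 0.559
```

```bash
python3 snap.py wrist pics/w12.png .5375 .3217 .1335 -17.5
```

```text
t 33.4 pos [0.5398 0.3225 0.2061] q [21. 36. 86. -0. 57. 38.] open 0.564 F [-0.  -0.4 -1.4]
offset [-0.22  0.16  7.26] rot [-0.1 -0.1  0.3]
```

View pics/w12.png

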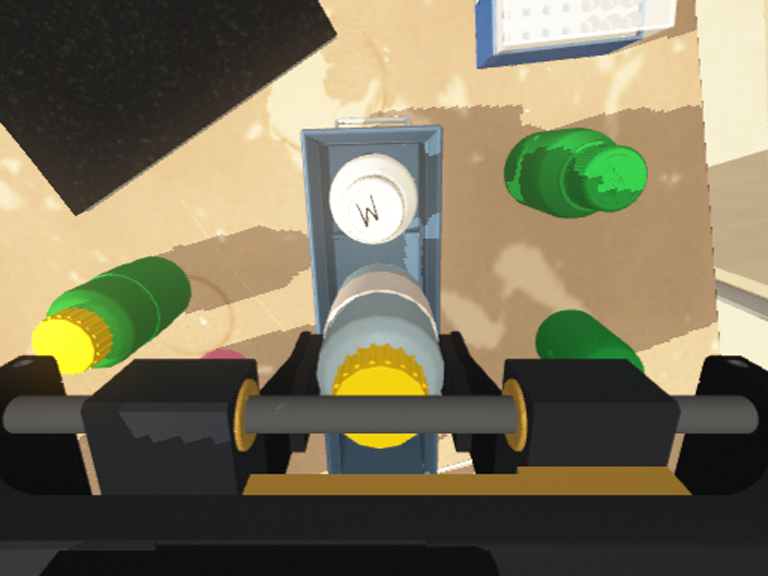

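The yellow bottle (380,390) is in line with the caddy (centre about 380), next to the white bottle. Correcting 2 mm and lowering.

Call:
arm_command([
  {"offset": [-0.2, 0.1, 0], "rot": [0, 0, 0], "gripper": 1},
  {"offset": [-0.2, 0.1, 0.6], "rot": [0, 0, 0], "gripper": 1},
  {"offset": [-0.2, 0.1, 1.6], "rot": [0, 0, 0], "gripper": 1},
  {"offset": [-0.2, 0.1, 2.8], "rot": [0, 0, 0], "gripper": 1},
  {"offset": [-0.2, 0.1, 4], "rot": [0, 0, 0], "gripper": 1},
  {"offset": [-0.2, 0.1, 5.2], "rot": [0, 0, 0], "gripper": 1},
  {"offset": [-0.2, 0.1, 6.2], "rot": [0, 0, 0], "gripper": 1},
  {"offset": [-0.2, 0.1, 6.6], "rot": [0, 0, 0], "gripper": 1},
])

```text
time_s: 34.2
position: [0.5358, 0.3219, 0.1366]
tcp_rot: [[0.955, -0.295, -0.003], [-0.295, -0.955, -0.001], [-0.002, 0.002, -1.0]]
force: [0.4, -0.2, -0.0]
opening: 0.565
```

Call:
arm_command([
  {"offset": [0, 0, 0.1], "rot": [0, 0, 0], "gripper": 1},
  {"offset": [0, 0, 0.2], "rot": [0, 0, 0], "gripper": 1},
  {"offset": [0, 0, 0.2], "rot": [0, 0, 0], "gripper": 1},
  {"offset": [0, 0, 0.2], "rot": [0, 0, 0], "gripper": 1},
])

```text
time_s: 34.6
position: [0.5368, 0.3223, 0.1371]
tcp_rot: [[0.955, -0.295, 0.001], [-0.295, -0.955, 0.0], [0.001, -0.001, -1.0]]
force: [0.4, -0.0, -2.1]
opening: 0.561
```

```bash
python3 -c "
from h import *
go(.5375,.3217,.1335,-17.5)"
```

```text
t 34.6 pos [0.5368 0.3223 0.1371] q [21. 42. 89. -0. 50. 38.] open 0.561 F [ 0.4 -0.  -2.1]
offset [0.08 0.04 0.36] rot [-0.  -0.   0.3]
```

Call:
arm_command([
  {"offset": [0.05, 0, 0.1], "rot": [0, 0, 0], "gripper": 1},
  {"offset": [0.05, 0, 0.2], "rot": [0, 0, 0], "gripper": 1},
  {"offset": [0.05, 0, 0.3], "rot": [0, 0, 0], "gripper": 1},
  {"offset": [0.05, 0, 0.35], "rot": [0, 0, 0], "gripper": 1},
  {"offset": [0.05, 0, 0.35], "rot": [0, 0, 0], "gripper": 1},
])

```text
time_s: 35.1
position: [0.5371, 0.3221, 0.1335]
tcp_rot: [[0.955, -0.295, 0.0], [-0.295, -0.955, 0.0], [0.0, -0.0, -1.0]]
force: [0.1, -0.2, 3.6]
opening: 0.565
```

Call:
arm_command([
  {"offset": [0, 0, 0.1], "rot": [0, 0, 0], "gripper": 1},
  {"offset": [0, 0, 0.1], "rot": [0, 0, 0], "gripper": 1},
])

```text
time_s: 35.3
position: [0.5371, 0.3221, 0.1334]
tcp_rot: [[0.955, -0.295, 0.001], [-0.295, -0.955, 0.0], [0.0, -0.0, -1.0]]
force: [-2.3, -1.8, 8.1]
opening: 0.561
```

Call:
arm_command([
  {"offset": [0, 0, 0.05], "rot": [0, 0, 0], "gripper": 1},
  {"offset": [0, 0, 0.05], "rot": [0, 0, 0], "gripper": 1},
])

```text
time_s: 35.5
position: [0.5371, 0.3221, 0.1334]
tcp_rot: [[0.955, -0.295, 0.001], [-0.295, -0.955, 0.0], [0.001, -0.0, -1.0]]
force: [-2.2, -1.6, 10.1]
opening: 0.559
```

Call:
arm_command([
  {"offset": [0, 0, -0.2], "rot": [0, 0, 0], "gripper": 1},
  {"offset": [0, 0, -0.2], "rot": [0, 0, 0], "gripper": 0.55},
  {"offset": [0, 0, -0.2], "rot": [0, 0, 0], "gripper": 0},
  {"offset": [0, 0, -0.2], "rot": [0, 0, 0], "gripper": 0},
  {"offset": [0, 0, -0.2], "rot": [0, 0, 0], "gripper": 0},
  {"offset": [0, 0, -2], "rot": [0, 0, 0], "gripper": 0},
  {"offset": [0, 0, -6], "rot": [0, 0, 0], "gripper": 0},
  {"offset": [0, 0, -11], "rot": [0, 0, 0], "gripper": 0},
])

```text
time_s: 36.3
position: [0.5357, 0.3215, 0.2401]
tcp_rot: [[0.955, -0.295, -0.006], [-0.295, -0.955, -0.002], [-0.005, 0.004, -1.0]]
force: [0.8, -0.6, 0.3]
opening: 0.97
```

```bash
python3 -c "
from h import *
go(.6477,-.2923,.30,-17.5)"
```

```text
t 36.3 pos [0.5357 0.3215 0.2401] q [21. 34. 85. -0. 62. 38.] open 0.97 F [ 0.8 -0.6  0.3]
offset [28.81 55.35 -5.92] rot [0.2 0.3 0.3]
```

Call:
arm_command([
  {"offset": [0.5, 1, -4], "rot": [0, 0, 0], "gripper": 0},
  {"offset": [2.5, 4.8, -6], "rot": [0, 0, 0], "gripper": 0},
  {"offset": [4.6, 8.9, -6], "rot": [0, 0, 0], "gripper": 0},
  {"offset": [6.8, 13, -6], "rot": [0, 0, 0], "gripper": 0},
  {"offset": [9, 17.2, -6], "rot": [0, 0, 0], "gripper": 0},
  {"offset": [11.2, 21.5, -6], "rot": [0, 0, 0], "gripper": 0},
  {"offset": [13.4, 25.7, -6], "rot": [0, 0, 0], "gripper": 0},
  {"offset": [15.6, 30, -6], "rot": [0, 0, 0], "gripper": 0},
])

```text
time_s: 37.1
position: [0.5974, -0.0124, 0.3014]
tcp_rot: [[0.955, -0.295, -0.0], [-0.295, -0.955, 0.0], [-0.0, -0.0, -1.0]]
force: [0.8, -0.1, 0.3]
opening: 1.002
```

Call:
arm_command([
  {"offset": [2.2, 4.2, 0], "rot": [0, 0, 0], "gripper": 0},
  {"offset": [4.4, 8.4, 0], "rot": [0, 0, 0], "gripper": 0},
  {"offset": [6.6, 12.7, 0], "rot": [0, 0, 0], "gripper": 0},
  {"offset": [8.8, 17, 0], "rot": [0, 0, 0], "gripper": 0},
  {"offset": [11, 21.2, 0], "rot": [0, 0, 0], "gripper": 0},
  {"offset": [12.7, 24.4, 0], "rot": [0, 0, 0], "gripper": 0},
  {"offset": [13.2, 25.4, 0], "rot": [0, 0, 0], "gripper": 0},
  {"offset": [13.2, 25.4, 0], "rot": [0, 0, 0], "gripper": 0},
])

```text
time_s: 37.9
position: [0.6482, -0.294, 0.3007]
tcp_rot: [[0.955, -0.298, -0.001], [-0.298, -0.955, 0.001], [-0.001, -0.0, -1.0]]
force: [-0.5, 0.3, -0.5]
opening: 0.999
```

Call:
arm_command([
  {"offset": [0, 0, 3], "rot": [0, 0, 0], "gripper": 0},
  {"offset": [0, 0, 7], "rot": [0, 0, 0], "gripper": 0},
  {"offset": [0, 0, 10.5], "rot": [0, 0, 0], "gripper": 0},
  {"offset": [0, 0, 12.5], "rot": [0, 0, 0], "gripper": 0},
  {"offset": [0, 0, 12.5], "rot": [0, 0, 0], "gripper": 0},
  {"offset": [0, 0, 12.5], "rot": [0, 0, 0], "gripper": 0},
])

```text
time_s: 38.5
position: [0.6488, -0.2906, 0.1769]
tcp_rot: [[0.956, -0.294, -0.0], [-0.294, -0.956, 0.001], [-0.001, -0.001, -1.0]]
force: [-0.4, -0.4, 0.3]
opening: 1.0
```

```bash
python3 -c "
from h import *
go(.6477,-.2923,.1307,-17.5)"
```

```text
t 38.5 pos [ 0.6488 -0.2906  0.1769] q [-33.  44.  74.   0.  62. -16.] open 1.0 F [-0.4 -0.4  0.3]
offset [-0.05  0.2   4.62] rot [-0.   0.   0.4]
```

Call:
arm_command([
  {"offset": [0, 0.1, 1], "rot": [0, 0, 0], "gripper": 0},
  {"offset": [0, 0.1, 2.6], "rot": [0, 0, 0], "gripper": 0},
  {"offset": [0, 0.1, 4], "rot": [0, 0, 0], "gripper": 0},
  {"offset": [0, 0.1, 4.5], "rot": [0, 0, 0], "gripper": 0},
  {"offset": [0, 0.1, 4.5], "rot": [0, 0, 0], "gripper": 0},
  {"offset": [0, 0.1, 4.5], "rot": [0, 0, 0], "gripper": 0},
  {"offset": [0, 0.1, 4.5], "rot": [0, 0, 0], "gripper": 0},
])

```text
time_s: 39.2
position: [0.6486, -0.2936, 0.1321]
tcp_rot: [[0.955, -0.295, 0.001], [-0.295, -0.955, -0.001], [0.001, 0.0, -1.0]]
force: [-0.0, -0.8, 0.2]
opening: 1.002
```

```bash
python3 -c "
from h import *
go(.6477,-.2923,.1307,-17.5)"
```

```text
t 39.2 pos [ 0.6486 -0.2936  0.1321] q [-33.  47.  75.   0.  58. -16.] open 1.002 F [-0.  -0.8  0.2]
offset [-0.13 -0.09  0.14] rot [ 0.  -0.1  0.3]
```

Call:
arm_command([
  {"offset": [-0.1, -0.1, 0.1], "rot": [0, 0, 0], "gripper": 0},
  {"offset": [-0.1, -0.1, 0.1], "rot": [0, 0, 0], "gripper": 0},
  {"offset": [-0.1, -0.1, 0.1], "rot": [0, 0, 0], "gripper": 0.3},
  {"offset": [-0.1, -0.1, 0.1], "rot": [0, 0, 0], "gripper": 1},
  {"offset": [-0.1, -0.1, 0.1], "rot": [0, 0, 0], "gripper": 1},
  {"offset": [-0.1, -0.1, 0.1], "rot": [0, 0, 0], "gripper": 1},
  {"offset": [-0.1, -0.1, 0.1], "rot": [0, 0, 0], "gripper": 1},
  {"offset": [-0.1, -0.1, 0.1], "rot": [0, 0, 0], "gripper": 1},
])

```text
time_s: 40.0
position: [0.6478, -0.2921, 0.1306]
tcp_rot: [[0.955, -0.295, 0.001], [-0.295, -0.955, -0.0], [0.001, 0.0, -1.0]]
force: [0.4, -0.8, -1.5]
opening: 0.562
```

```bash
python3 -c "
from h import *
go(.5062,.2136,.32,-17.5)"
```

```text
t 40.0 pos [ 0.6478 -0.2921  0.1306] q [-33.  47.  75.   0.  58. -16.] open 0.562 F [ 0.4 -0.8 -1.5]
offset [-28.45 -44.13 -18.96] rot [ 0.  -0.   0.3]
```

Call:
arm_command([
  {"offset": [0, 0, -0.8], "rot": [0, 0, 0], "gripper": 1},
  {"offset": [0, 0, -2.5], "rot": [0, 0, 0], "gripper": 1},
  {"offset": [0, 0, -5], "rot": [0, 0, 0], "gripper": 1},
  {"offset": [0, 0, -8.5], "rot": [0, 0, 0], "gripper": 1},
  {"offset": [0, 0, -12.5], "rot": [0, 0, 0], "gripper": 1},
  {"offset": [0, 0, -16], "rot": [0, 0, 0], "gripper": 1},
  {"offset": [0, 0, -19], "rot": [0, 0, 0], "gripper": 1},
  {"offset": [0, 0, -19], "rot": [0, 0, 0], "gripper": 1},
])

```text
time_s: 40.8
position: [0.6497, -0.2932, 0.3287]
tcp_rot: [[0.955, -0.295, 0.012], [-0.295, -0.955, -0.008], [0.013, 0.004, -1.0]]
force: [-0.2, -1.0, 0.0]
opening: 0.567
```

Call:
arm_command([
  {"offset": [-1, -1.5, 0], "rot": [0, 0, 0], "gripper": 1},
  {"offset": [-3, -4.6, 0], "rot": [0, 0, 0], "gripper": 1},
  {"offset": [-5.5, -8.5, 0], "rot": [0, 0, 0], "gripper": 1},
  {"offset": [-8, -12.4, 0], "rot": [0, 0, 0], "gripper": 1},
  {"offset": [-10.5, -16.3, 0], "rot": [0, 0, 0], "gripper": 1},
  {"offset": [-13, -20.2, 0], "rot": [0, 0, 0], "gripper": 1},
  {"offset": [-15.5, -24.1, 0], "rot": [0, 0, 0], "gripper": 1},
  {"offset": [-18, -28, 0], "rot": [0, 0, 0], "gripper": 1},
])

```text
time_s: 41.6
position: [0.557, 0.0304, 0.3205]
tcp_rot: [[0.955, -0.296, -0.001], [-0.296, -0.955, 0.0], [-0.001, -0.0, -1.0]]
force: [0.7, 0.5, -0.8]
opening: 0.562
```

Call:
arm_command([
  {"offset": [-2.5, -3.9, 0], "rot": [0, 0, 0], "gripper": 1},
  {"offset": [-5, -7.8, 0], "rot": [0, 0, 0], "gripper": 1},
  {"offset": [-7.5, -11.7, 0], "rot": [0, 0, 0], "gripper": 1},
  {"offset": [-9.3, -14.5, 0], "rot": [0, 0, 0], "gripper": 1},
  {"offset": [-10.4, -16.1, 0], "rot": [0, 0, 0], "gripper": 1},
  {"offset": [-10.4, -16.1, 0], "rot": [0, 0, 0], "gripper": 1},
  {"offset": [-10.4, -16.1, 0], "rot": [0, 0, 0], "gripper": 1},
  {"offset": [-10.4, -16.1, 0], "rot": [0, 0, 0], "gripper": 1},
])

```text
time_s: 42.4
position: [0.5067, 0.2123, 0.3205]
tcp_rot: [[0.955, -0.296, -0.0], [-0.296, -0.955, -0.001], [0.0, 0.001, -1.0]]
force: [0.3, -0.5, -1.0]
opening: 0.562
```

```bash
python3 -c "
from h import *
go(.5062,.2136,.1336,-17.5)"
```

```text
t 42.4 pos [0.5067 0.2123 0.3205] q [11. 22. 91. -0. 66. 28.] open 0.562 F [ 0.3 -0.5 -1. ]
offset [-0.09 -0.12 18.69] rot [ 0.  -0.   0.3]
```

Call:
arm_command([
  {"offset": [-0.1, -0.1, 2], "rot": [0, 0, 0], "gripper": 1},
  {"offset": [-0.1, -0.1, 5.5], "rot": [0, 0, 0], "gripper": 1},
  {"offset": [-0.1, -0.1, 8.5], "rot": [0, 0, 0], "gripper": 1},
  {"offset": [-0.1, -0.1, 10.8], "rot": [0, 0, 0], "gripper": 1},
  {"offset": [-0.1, -0.1, 11.6], "rot": [0, 0, 0], "gripper": 1},
  {"offset": [-0.1, -0.1, 11.6], "rot": [0, 0, 0], "gripper": 1},
  {"offset": [-0.1, -0.1, 11.6], "rot": [0, 0, 0], "gripper": 1},
  {"offset": [-0.1, -0.1, 11.6], "rot": [0, 0, 0], "gripper": 1},
])

```text
time_s: 43.2
position: [0.5069, 0.2144, 0.206]
tcp_rot: [[0.955, -0.296, 0.003], [-0.296, -0.955, 0.001], [0.003, -0.001, -1.0]]
force: [0.3, -1.0, -1.1]
opening: 0.565
```

```bash
python3 snap.py wrist pics/w13.png .5062 .2136 .1336 -17.5
```

```text
t 43.25 pos [0.5067 0.2145 0.2059] q [11. 31. 98. -0. 51. 28.] open 0.563 F [ 0.2  0.3 -0.8]
offset [-0.04  0.11  7.23] rot [-0.1 -0.1  0.3]
```

View pics/w13.png

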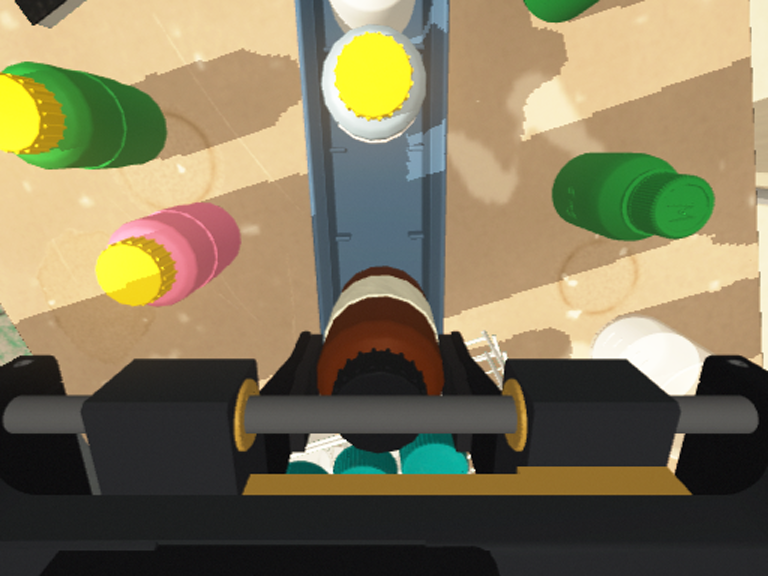

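The yellow bottle is back at (373,80). The amber (381,370) is in line with its end compartment. Lowering.

Call:
arm_command([
  {"offset": [0, 0.05, 0], "rot": [0, 0, 0], "gripper": 1},
  {"offset": [0, 0.05, 0.6], "rot": [0, 0, 0], "gripper": 1},
  {"offset": [0, 0.05, 1.6], "rot": [0, 0, 0], "gripper": 1},
  {"offset": [0, 0.05, 2.8], "rot": [0, 0, 0], "gripper": 1},
  {"offset": [0, 0.05, 4], "rot": [0, 0, 0], "gripper": 1},
  {"offset": [0, 0.05, 5.2], "rot": [0, 0, 0], "gripper": 1},
  {"offset": [0, 0.05, 6.2], "rot": [0, 0, 0], "gripper": 1},
  {"offset": [0, 0.05, 6.6], "rot": [0, 0, 0], "gripper": 1},
])

```text
time_s: 44.05
position: [0.505, 0.2138, 0.1369]
tcp_rot: [[0.955, -0.295, -0.003], [-0.295, -0.955, -0.001], [-0.002, 0.001, -1.0]]
force: [0.5, 0.2, -0.4]
opening: 0.559
```

Call:
arm_command([
  {"offset": [0, 0, 0.1], "rot": [0, 0, 0], "gripper": 1},
  {"offset": [0, 0, 0.2], "rot": [0, 0, 0], "gripper": 1},
  {"offset": [0, 0, 0.3], "rot": [0, 0, 0], "gripper": 1},
  {"offset": [0, 0, 0.3], "rot": [0, 0, 0], "gripper": 1},
  {"offset": [0, 0, 0.3], "rot": [0, 0, 0], "gripper": 1},
])

```text
time_s: 44.55
position: [0.5059, 0.214, 0.1359]
tcp_rot: [[0.955, -0.295, 0.001], [-0.295, -0.955, 0.0], [0.001, -0.0, -1.0]]
force: [-0.3, 0.9, -1.6]
opening: 0.563
```

```bash
python3 -c "
from h import *
go(.5062,.2136,.1336,-17.5)"
```

```text
t 44.55 pos [0.5059 0.214  0.1359] q [ 11.  38. 100.   0.  42.  28.] open 0.563 F [-0.3  0.9 -1.6]
offset [0.04 0.03 0.23] rot [-0.  -0.   0.3]
```

Call:
arm_command([
  {"offset": [0, 0, 0.1], "rot": [0, 0, 0], "gripper": 1},
  {"offset": [0, 0, 0.2], "rot": [0, 0, 0], "gripper": 1},
  {"offset": [0, 0, 0.25], "rot": [0, 0, 0], "gripper": 1},
  {"offset": [0, 0, 0.25], "rot": [0, 0, 0], "gripper": 1},
])

```text
time_s: 44.95
position: [0.5058, 0.214, 0.1335]
tcp_rot: [[0.955, -0.295, 0.0], [-0.295, -0.955, 0.0], [0.0, -0.0, -1.0]]
force: [0.1, 0.7, 3.3]
opening: 0.565
```

Call:
arm_command([
  {"offset": [0, 0, 0.1], "rot": [0, 0, 0], "gripper": 1},
  {"offset": [0, 0, 0.1], "rot": [0, 0, 0], "gripper": 1},
])

```text
time_s: 45.15
position: [0.5059, 0.2141, 0.1334]
tcp_rot: [[0.955, -0.295, 0.001], [-0.295, -0.955, 0.0], [0.001, -0.0, -1.0]]
force: [-1.8, -0.1, 9.9]
opening: 0.561
```

Seated. Releasing and rising, then a last look.

Call:
arm_command([
  {"offset": [0, 0, -0.15], "rot": [0, 0, 0], "gripper": 1},
  {"offset": [0, 0, -0.15], "rot": [0, 0, 0], "gripper": 0.55},
  {"offset": [0, 0, -0.15], "rot": [0, 0, 0], "gripper": 0},
  {"offset": [0, 0, -0.15], "rot": [0, 0, 0], "gripper": 0},
  {"offset": [0, 0, -0.15], "rot": [0, 0, 0], "gripper": 0},
  {"offset": [0, 0, -2], "rot": [0, 0, 0], "gripper": 0},
  {"offset": [0, 0, -6], "rot": [0, 0, 0], "gripper": 0},
  {"offset": [0, 0, -11], "rot": [0, 0, 0], "gripper": 0},
])

```text
time_s: 45.95
position: [0.5044, 0.2136, 0.2412]
tcp_rot: [[0.955, -0.296, -0.006], [-0.296, -0.955, -0.001], [-0.005, 0.003, -1.0]]
force: [0.9, 0.0, -0.2]
opening: 0.972
```

Call:
arm_command([
  {"offset": [0, 0, -4], "rot": [0, 0, 0], "gripper": 0},
  {"offset": [-4, 2, -7], "rot": [0, 0, 0], "gripper": 0},
  {"offset": [-8, 5, -7], "rot": [0, 0, 0], "gripper": 0},
  {"offset": [-8, 9, -7], "rot": [0, 0, 0], "gripper": 0},
  {"offset": [-8, 13, -7], "rot": [0, 0, 0], "gripper": 0},
  {"offset": [-8, 17, -7], "rot": [0, 0, 0], "gripper": 0},
  {"offset": [-8, 17, -7], "rot": [0, 0, 0], "gripper": 0},
  {"offset": [-8, 17, -7], "rot": [0, 0, 0], "gripper": 0},
])

```text
time_s: 46.75
position: [0.3791, 0.0746, 0.3122]
tcp_rot: [[0.955, -0.298, 0.001], [-0.298, -0.955, 0.0], [0.0, -0.001, -1.0]]
force: [0.9, -0.6, -0.4]
opening: 1.002
```

Run:
```python
from h import *
t=viewer.capture('top');s=viewer.capture('side')
o=np.vstack([cv2.resize(t['frame'][110:290,120:480,::-1],(600,300)),cv2.resize(s['frame'][110:340,160:400,::-1],(313,300)).copy() if 0 else np.hstack([cv2.resize(s['frame'][90:340,130:410,::-1],(336,300)),np.zeros((300,264,3),np.uint8)])])
cv2.imwrite('pics/end.png',o);print(bot.read_state()['time_s'],bot.read_state()['position'])
```

```text
46.85 [0.37944527 0.0756725  0.31211212]
```

The picture limit is reached, so I'll check by numbers instead: the top image now against the first one, plus the cap positions.

Run:
```python
from h import *
for n in('top','side'):
    c=viewer.capture(n);g=cv2.cvtColor(c['frame'],cv2.COLOR_RGB2GRAY).astype(np.float32);f0=cv2.resize(cv2.imread(f'pics/{n}0.png'),(512,384),interpolation=cv2.INTER_AREA);g0=cv2.cvtColor(f0,cv2.COLOR_BGR2GRAY).astype(np.float32)
    for k,P,r in(('white',(.5532,.3768,.1),9),('yellow',(.5375,.3217,.1),9),('amber',(.5062,.2136,.1),9),('purple',(.689,-.058,.14),9),('beaker',(.688,.09,.06),14)):
        u,v=proj(c,P)[0].astype(int);a,b=g0[v-r:v+r,u-r:u+r],g[v-r:v+r,u-r:u+r]
        print(n,k,(u,v),'diff',round(float(abs(a-b).mean()),1),'shift px',np.round(cv2.phaseCorrelate(a,b)[0],2))
    if n=='top':
        u,v=proj(c,(.4165,-.228,.105))[0].astype(int);m=cv2.inRange(cv2.cvtColor(c['frame'],cv2.COLOR_RGB2HSV),(0,140,100),(16,255,255))[v-15:v+15,u-15:u+15];ys,xs=np.nonzero(m);print('jar cap',len(xs),np.ptp(xs),np.ptp(ys),unproj(c,(xs.mean()+u-15,ys.mean()+v-15),.105))
```

```text
top white (np.int64(151), np.int64(193)) diff 11.5 shift px [-0.02  0.01]
top yellow (np.int64(170), np.int64(198)) diff 34.0 shift px [-1.4   0.06]
top amber (np.int64(208), np.int64(207)) diff 5.3 shift px [ 0.43 -0.45]
top purple (np.int64(300), np.int64(137)) diff 5.9 shift px [-0.06  0.02]
top beaker (np.int64(249), np.int64(148)) diff 10.1 shift px [-0.2  -0.02]
jar cap 156 14 14 [ 0.41400663 -0.22612516  0.105     ]
side white (np.int64(223), np.int64(267)) diff 14.6 shift px [ 0.06 -0.11]
side yellow (np.int64(240), np.int64(250)) diff 37.8 shift px [ 1.62 -0.38]
side amber (np.int64(269), np.int64(221)) diff 4.1 shift px [0.06 0.05]
side purple (np.int64(222), np.int64(146)) diff 5.1 shift px [-0.12  0.06]
side beaker (np.int64(205), np.int64(200)) diff 7.6 shift px [ 0.38 -0.06]
```

Run:
```python
from h import *
for n in('top','side'):
    c=viewer.capture(n);f1=cv2.cvtColor(c['frame'],cv2.COLOR_RGB2BGR);f0=cv2.resize(cv2.imread(f'pics/{n}0.png'),(512,384),interpolation=cv2.INTER_AREA)
    u,v=proj(c,(.5375,.3217,.1))[0].astype(int)
    for f in(f0,f1):
        m=cv2.inRange(cv2.cvtColor(f,cv2.COLOR_BGR2HSV),(20,110,60),(34,255,255))[v-14:v+14,u-14:u+14];ys,xs=np.nonzero(m)
        q=((xs.min()+xs.max())/2+u-14,(ys.min()+ys.max())/2+v-14);print(n,len(xs),np.ptp(xs),np.ptp(ys),q,f[v-12:v+12,u-12:u+12].mean().round(),unproj(c,q,.1))
```

```text
top 111 11 11 (np.float64(170.5), np.float64(198.5)) 92.0 [0.53714475 0.32238558 0.1       ]
top 110 11 11 (np.float64(170.5), np.float64(198.5)) 117.0 [0.53714475 0.32238558 0.1       ]
side 269 18 16 (np.float64(240.0), np.float64(252.0)) 98.0 [0.53661648 0.32738826 0.1       ]
side 281 18 17 (np.float64(240.0), np.float64(251.5)) 114.0 [0.53702372 0.32589995 0.1       ]
```

The yellow cap is at the same pixels as at the start. The earlier difference was only lighting, since the arm's shadow has gone. Handing in.

```bash
python3 -c "
from rig import bot,ticket
s=bot.read_state();print(s['time_s'],s['force'],ticket.hand_in())"
```

```text
the job is handed in; nothing more can be done
47.05 [-0.1082632   0.31802738  0.09574035] None
```

I carried out the task in the order asked and handed it in at 47.05 s; the hand-in gave no verdict. I set the amber and yellow bottles on the tray, seated the jar in the heater's large well, then returned both bottles to their own compartments.

**What the last checks showed:**
- **Seating heights:** Every set-down touched at the expected height, to within a fraction of a millimetre. That includes the well floor, at TCP z 0.1584 against 0.1585 expected. The contact forces I read were about 10 N or less.
- **Jar:** A wrist picture after release shows it upright in the well. At the end its cap was still in the well, about 3 mm off my estimate of the well's centre.
- **Bottles:** The yellow and amber bottles were lowered back to within about 0.6 mm of where they were picked up. At the end all three bottles matched their starting places to within a pixel.
- **Bystanders:** The purple tube and beaker show no shift.

**What disagreed:** an image-shift check first suggested the yellow bottle had moved about 1.5 pixels. Its cap outline turned out to be at the same pixels as at the start, to within half a pixel. I put the difference down to the arm's shadow having gone.

**Not checked:** the last overview picture could not be viewed because the 16-picture limit was reached, so the final checks were made by numbers only.

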